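# Rig the drip tray for a seascape pour

### The job

Get the drip tray ready for pouring a three-part seascape. Stand the two black notched rails on the tray's floor, running along the tray's length, ends level with each other, centred in the tray, with about 10 cm from the middle of one to the middle of the other. Then lay the three fresh canvases face up across both rails, each seated flat in its pair of notches and centred on the rails: navy (deep water) in the notches farthest from the robot, turquoise between, sand yellow (the shore) nearest the robot; set things down rather than drop them, and leave the finished pink canvas, the white cup and the pink paint bottle where they are.

Things in the scene. Friction and masses are not known exactly. Their poses are not given: they have to be found in the camera images.
- drip_tray: open foil tray, 434 mm long, 305 wide over the rim, 69 high, on a thin rubber mat, its length pointing away from the robot (turned a little); fixed to the table. Flat inner floor 350 x 220 mm, 8 mm above the table. Origin: middle of the tray, 6 mm above the table; y along its length, away from the robot; x across it, to the robot's right; z up
- rail_1: one of two alike black plastic rails, 240 mm long: foot 34 mm wide, 6 mm thick, with an upright rib 14 mm wide along its middle. The rib's top has three notches, each 64 mm long, at -80, 0 and +80 mm, floors 46 mm above the underside; the teeth between them and at the ends rise to 54 mm. About 0.14 kg. Origin: centre of the underside, x along its length, z up; same both ways round
- rail_2: one of two alike black plastic rails, 240 mm long: foot 34 mm wide, 6 mm thick, with an upright rib 14 mm wide along its middle. The rib's top has three notches, each 64 mm long, at -80, 0 and +80 mm, floors 46 mm above the underside; the teeth between them and at the ends rise to 54 mm. About 0.14 kg. Origin: centre of the underside, x along its length, z up; same both ways round
- canvas_navy: small stretched panorama canvas, 150 x 50 x 16 mm, its face primed dark navy blue, with raw cream cloth on the lower half of its sides; lies flat, face up. Origin at the centre of its underside, x along its 150 mm length, y along its width, z up. About 60 g
- canvas_turquoise: small stretched panorama canvas, 150 x 50 x 16 mm, its face primed turquoise, with raw cream cloth on the lower half of its sides; lies flat, face up. Origin at the centre of its underside, x along its 150 mm length, y along its width, z up. About 60 g
- canvas_sand: small stretched panorama canvas, 150 x 50 x 16 mm, its face primed sand yellow, with raw cream cloth on the lower half of its sides; lies flat, face up. Origin at the centre of its underside, x along its 150 mm length, y along its width, z up. About 60 g
- canvas_pink: small stretched panorama canvas, 150 x 50 x 16 mm, its face primed pink, finished with round cells of white, rose and crimson, with raw cream cloth on the lower half of its sides; lies flat, face up. Origin at the centre of its underside, x along its 150 mm length, y along its width, z up. Not wanted here: leave it
- white_cup: white disposable cup with small paint marks, 90 mm across the rim, 118 mm high, standing loose left of the tray's far end; origin at the centre of its underside. Leave it
- pink_paint: bright pink paint bottle with a black cap, 68 mm in diameter, 176 mm high, standing loose right of the tray's far end; origin at the centre of its underside. Leave it

How it is judged:
By the outcome, as a careful person would: the job done as asked, in the order asked, and still so for the second after the job is handed in, with the robot touching nothing.
It also fails if it takes over 128 s, if anything falls off the work surface, if the arm or the gripper's body presses on something with over 40 N, if the wrist force passes 120 N, or if a joint passes its speed limit or range.

### The arm

A 6-joint arm with a two-finger parallel gripper is mounted at the origin on the work surface; the furniture and walls round the work are solid. World frame = base frame: x ahead of the robot, y to its left, z up, the work surface at z = 0. Lengths are in m, angles in degrees, forces in N, time in s.
With the tool pointing down it reaches from about 0.35 to 0.875 m from the base axis. Payload 4.2 kg.
Tool frame: the origin (TCP) lies between the finger pads; the fingertips stand 19 mm ahead of it and the grasp point (between the pads) is the TCP; z points along the fingers, y is the line along which they close (so a half turn about z gives the same grasp; the last joint's range is limited). The gripper opens to 87 mm and grips with 3 to 60 N. Pads are 19 mm wide; open, the fingers measure 117 mm over their backs; the gripper's body (75 mm by 190 mm) begins 51 mm behind the grasp point.
Start: joints at [-60.183, 22.042, 0.453, 0, -68.411, -14.817], TCP at [0.162, -0.604, 0.242] pointing down, gripper open.
Joint ranges: [-179.83, 179.83], [-69.29, 118.12], [-61.27, 80.66], [-181.25, 117.63], [-171.15, -9.14], [-177.46, 177.46]. Speed limits (degrees/s): [159.86, 159.86, 180, 180, 180, 180].

### API

Orientations are given as a 3x3 rotation matrix whose columns are the frame's x, y, z axes.
In Python, from station import r gives the robot as it stands.
- The arm moves only by the tool drive_tool, never from a script. Its argument "steps" is one flat list of numbers, 7 for each row, row after row: the turn, a rotation vector about the tool's x, y, z in rad, then the shift along the tool's x, y, z in m, then the opening, from 0 (shut) to 1 (fully open). A call has 1 to 10 rows; each row shifts and turns the commanded pose from where the row before left it, along the tool's axes as they then stand; what a row does not reach is not made up. A row lasts 1/12 s, in which the tool goes at most 41.7 mm and 7.16 degrees, less where a joint would pass 70% of its speed; a pose out of reach is approached as far as the arm can. A call is refused whole if a number of a shift passes 0.0417 or a number of a turn 0.125, either way. A call with a gripper value outside its range is refused whole. The fingers move at their own pace and stop on an object; the grip force is fixed at half the most. Time passes only in rows, so rows that do not move let the fingers close. It gives the time, the measured TCP pose, the force, the opening and the grip force at its end, in the units of the state.
- r.sense(): the state, without advancing time (a new reading comes with each control period).
- r.capture(name): name is "scene" or "top"; returns the picture (420x560x3 uint8, blue, green, red); there is no depth.
- r.camera_params(name): a dict with "camera_matrix" (3x3 intrinsics, pixels), "k1" (the pictures are not rectified: a ray, as slopes to the right and down, at radius r is drawn at 1 + k1 r^2 times it, then the intrinsics apply), "extrinsics" (4x4, takes a point from world to camera coordinates). Camera axes: x right, y down, z forward; pixel columns grow to the right and rows downward; lengths in m; the calibration is good to about 2 mm. A picture is of the moment at which its call begins. camera_params takes no time and is no camera call.
- r.finish_job(): hands the job in; it is judged then, once.
The state is a dict: "time_s": time; "joints": joint angles; "joint_velocities": joint speeds; "effort": joint torques, N m; "tcp_pos": TCP position; "ee_rot": TCP orientation; "wrist_force": force on the tool from outside, world axes, zero at the start; "moment": the same for the moment, N m; "gripper_width": opening from 0.0 (shut) to 1.0 (fully open); "gripper_force": force on a finger pad.
Only numpy, scipy, OpenCV 4.12 (cv2) and the standard library are available. Lean on these libraries where they do the work, as an engineer would, in place of code of your own. Each camera call takes 0.05 s, during which the arm holds its last target. There are 200 camera calls.

## Working session

There is one attempt and no reset: what is moved stays moved. The work goes in short steps, Python scripts to look and compute and a tool call to move; the robot and the scene stay as the last step left them, time stands still between calls to the robot, and variables do not carry over. Pictures are saved under pics/ and viewed, at most 14 in all, crops included, and the job is handed in when it is done.

Besides the shell and the picture viewer there is one more tool, called after "Call:" as name(argument=value, ...), one argument or row to a line, values as JSON. drive_tool: Moves the arm, as the interface text tells. Its arguments: {"type":"object","properties":{"steps":{"type":"array"}},"required":["steps"]}

```bash
ls; mkdir -p pics; python3 - <<'E'
from station import r
import cv2
for n in("scene","top"):
    cv2.imwrite(f"pics/{n}0.png",r.capture(n)); p=r.camera_params(n); print(n,p)
s=r.sense(); print(s['time_s'],s['tcp_pos'],s['ee_rot'],s['gripper_width'])
E
```

```text
pics
scene {'camera_matrix': array([[511.85031965,   0.        , 277.09535078],
       [  0.        , 511.85031965, 203.5996013 ],
       [  0.        ,   0.        ,   1.        ]]), 'k1': -0.12092092641692224, 'extrinsics': array([[-0.71805959, -0.69597892, -0.00194227,  0.38877062],
       [-0.48811702,  0.50558842, -0.71142261,  0.3345826 ],
       [ 0.49611713, -0.50989577, -0.70276177,  1.33388105],
       [ 0.        ,  0.        ,  0.        ,  1.        ]])}
top {'camera_matrix': array([[419.19163003,   0.        , 273.81217991],
       [  0.        , 419.19163003, 212.91751541],
       [  0.        ,   0.        ,   1.        ]]), 'k1': -0.09840742809785394, 'extrinsics': array([[ 0.00475534, -0.99997216,  0.0057501 , -0.03225766],
       [-0.98611533, -0.0056438 , -0.16596597,  0.56238766],
       [ 0.1659938 , -0.00488104, -0.98611472,  1.09278421],
       [ 0.        ,  0.        ,  0.        ,  1.        ]])}
0.1 [ 0.16165916 -0.6032345   0.24061358] [[-9.65982670e-01 -2.58606263e-01 -5.30591726e-04]
 [-2.58606803e-01  9.65980961e-01  1.81766041e-03]
 [ 4.24831416e-05  1.89304308e-03 -9.99998207e-01]] 0.9995841162489671
```

View pics/scene0.png

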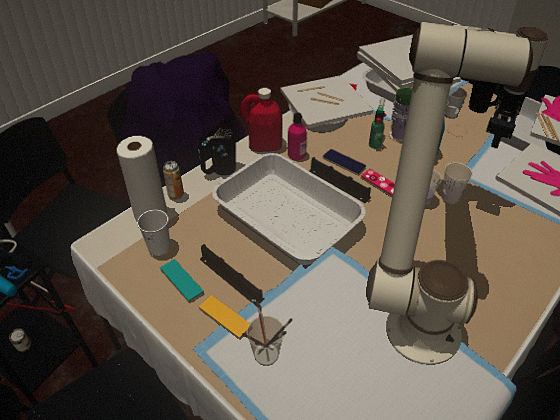

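View pics/top0.png

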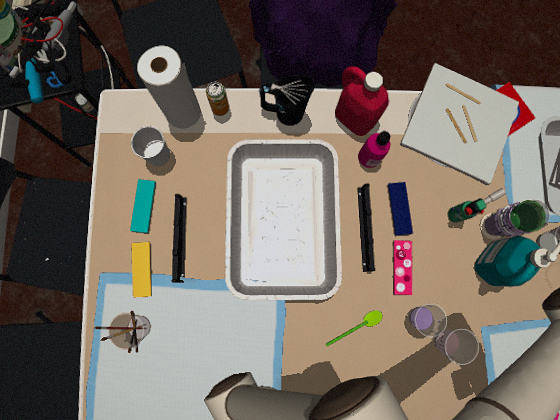

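```bash
cat > h.py <<'E'
import numpy as np, cv2
from station import r
def cast(n,px,z):
    p=r.camera_params(n); K=p['camera_matrix']; E=p['extrinsics']
    d=cv2.undistortPoints(np.array(px,float).reshape(-1,1,2),K,np.array([p['k1'],0,0,0,0.])).reshape(-1,2)
    R=E[:3,:3]; c=-R.T@E[:3,3]; v=np.c_[d,np.ones(len(d))]@R
    return (c+v*((z-c[2])/v[:,2])[:,None])[:,:2]
def proj(n,X):
    p=r.camera_params(n); E=p['extrinsics']
    return cv2.projectPoints(np.array(X,float),cv2.Rodrigues(E[:3,:3])[0],E[:3,3],p['camera_matrix'],np.array([p['k1'],0,0,0,0.]))[0].reshape(-1,2)
def rect(n,mask,z,box=None):
    m=np.zeros_like(mask)
    if box: x0,y0,x1,y1=box; m[y0:y1,x0:x1]=mask[y0:y1,x0:x1]
    else: m=mask
    c=max(cv2.findContours(m,cv2.RETR_EXTERNAL,cv2.CHAIN_APPROX_NONE)[0],key=cv2.contourArea)
    w=cast(n,c[:,0],z); (cx,cy),(a,b),t=cv2.minAreaRect((w*1000).astype(np.float32))
    if a<b: a,b,t=b,a,t+90
    return np.round([cx,cy,a,b,(t+90)%180-90],1)  # mm, angle of long side from world x
def hsv(img,lo,hi): return cv2.inRange(cv2.cvtColor(img,cv2.COLOR_BGR2HSV),lo,hi)
COL={'navy':((105,120,40),(130,255,160)),'turq':((80,120,80),(95,255,255)),'sand':((15,150,120),(30,255,255)),'black':((0,0,0),(180,255,45))}
E
python3 - <<'E'
from h import *
im=cv2.imread('pics/top0.png')
cv2.imwrite('pics/tray.png',cv2.resize(im[125:310,120:430],None,fx=2.5,fy=2.5,interpolation=cv2.INTER_CUBIC))
B={'navy':(380,170,420,240),'turq':(125,170,160,240),'sand':(125,235,160,300)}
for k in B: print(k,rect('top',hsv(im,*COL[k]),.016,B[k]))
for b in((165,185,195,290),(350,175,380,280)): 
  for z in (.054,.0): print('rail',z,rect('top',hsv(im,*COL['black']),z,b))
E
```

```text
navy [ 583.9 -386.6  148.3   50.1    5.7]
turq [587.  342.1 149.6  50.7  -5.6]
sand [408.4 336.8 149.9  50.    4.4]
rail 0.054 [494.8 225.3 235.3  30.6   0.5]
rail 0.0 [5.006e+02 2.373e+02 2.467e+02 3.210e+01 5.000e-01]
rail 0.054 [ 524.7 -276.9  237.3   32.1    2.2]
rail 0.0 [ 532.  -289.2  248.7   33.6    2.2]
```

View pics/tray.png

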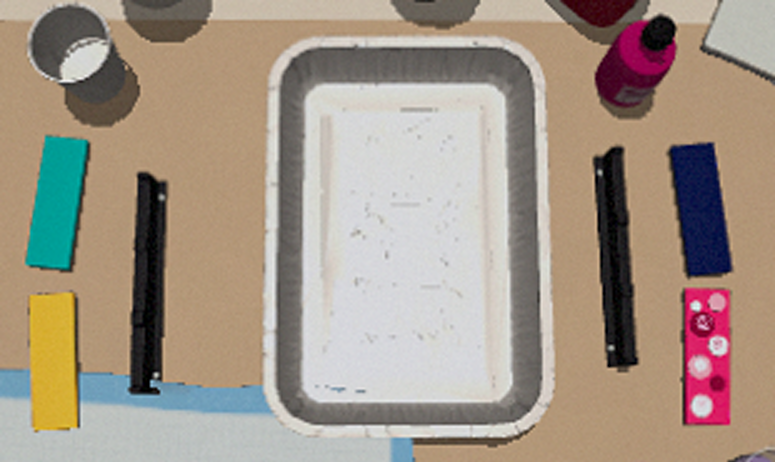

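```bash
python3 - <<'E'
from h import *
im=cv2.imread('pics/top0.png')
g=hsv(im,(0,0,0),(180,45,165))
n,l,st,_=cv2.connectedComponentsWithStats(g)
i=[k for k in range(1,n) if st[k,0]>220 and st[k,0]+st[k,2]<350 and st[k,1]>130 and st[k,4]>1500]; print(st[i])
m=(l==i[0]).astype(np.uint8)*255
cs,h=cv2.findContours(m,cv2.RETR_CCOMP,cv2.CHAIN_APPROX_NONE)
hole=max([c for c,q in zip(cs,h[0]) if q[3]>=0],key=cv2.contourArea)
f=np.zeros_like(m); cv2.drawContours(f,[hole],-1,255,-1); f=cv2.erode(f,np.ones((3,3)))
print('floor',rect('top',f,.008)); print('wall outer',rect('top',m,.07))
o=np.array([[268,230],[553,230],[410,37],[410,437]])/2.5+[120,125]
for z in(.069,.075): print(z,cast('top',o,z)*1000)
E
```

```text
[[ 230  142  107  153 5069]
 [ 228  372   95   48 1803]]
floor [ 5.491e+02 -5.280e+01  3.617e+02  2.325e+02  4.000e-01]
wall outer [ 5.510e+02 -5.260e+01  4.113e+02  2.793e+02  5.000e-01]
0.069 [[ 547.12385302   94.88988484]
 [ 548.8323137  -209.26232166]
 [ 763.36230177  -56.30972065]
 [ 331.04364718  -56.64925104]]
0.075 [[ 546.17775997   94.24401708]
 [ 547.87691981 -208.25238857]
 [ 761.23900928  -56.13245963]
 [ 331.2738921   -56.47014162]]
```

```bash
python3 - <<'E'
from h import *
im=cv2.imread('pics/top0.png')
H=cv2.cvtColor(im,cv2.COLOR_BGR2HSV)
for r_ in(200,240): 
  print('L',[tuple(int(q) for q in H[r_,c,1:]) for c in range(222,244)]); print('R',[tuple(int(q) for q in H[r_,c,1:]) for c in range(320,347)])
L=[];Rr=[]
for r_ in range(165,262):
  s=cv2.GaussianBlur(H[:,:,1],(1,5),0)[r_].astype(float)
  a=[c for c in range(215,240) if s[c]>=60>s[c+1]]; b=[c for c in range(325,352) if s[c]<60<=s[c+1]]
  if a:c=a[-1];L.append((c+(s[c]-60)/(s[c]-s[c+1]),r_))
  if b:c=b[0];Rr.append((c+(60-s[c])/(s[c+1]-s[c]),r_))
for z in (.066,.069):
 l=cast('top',L,z)*1000;q=cast('top',Rr,z)*1000
 for w in(l,q):
  p=np.polyfit(w[:,0]-547,w[:,1],1);print(z,np.degrees(np.arctan(p[0])),p[1])
E
```

```text
L [(84, 177), (83, 179), (85, 181), (92, 178), (34, 188), (12, 211), (12, 216), (11, 217), (10, 203), (15, 137), (26, 88), (16, 97), (20, 101), (21, 99), (23, 101), (19, 107), (18, 101), (20, 116), (24, 117), (9, 194), (5, 217), (1, 214)]
R [(12, 217), (1, 212), (5, 218), (14, 151), (24, 129), (18, 129), (20, 129), (18, 116), (15, 105), (20, 104), (19, 108), (21, 107), (24, 105), (15, 100), (17, 121), (12, 209), (17, 216), (18, 215), (17, 216), (41, 175), (85, 179), (83, 181), (88, 179), (80, 182), (85, 180), (85, 178), (84, 180)]
L [(81, 179), (85, 181), (88, 177), (31, 182), (0, 205), (2, 217), (1, 215), (1, 222), (3, 148), (16, 80), (31, 99), (20, 100), (18, 100), (17, 104), (17, 104), (18, 111), (22, 114), (25, 123), (22, 149), (5, 207), (3, 219), (2, 219)]
R [(13, 214), (21, 210), (11, 213), (1, 219), (5, 151), (19, 120), (19, 118), (22, 115), (23, 110), (13, 114), (20, 113), (16, 111), (17, 108), (17, 106), (18, 102), (10, 99), (17, 214), (14, 216), (17, 214), (18, 217), (29, 185), (85, 177), (85, 177), (81, 177), (84, 176), (85, 176), (79, 180)]
0.066 0.2993709262786857 100.62038090176682
0.066 0.46783301063048777 -206.21268979463932
0.069 0.29937092627868284 100.28523085821122
0.069 0.4678330106305338 -205.71352319117418
```

Call:
drive_tool(
  steps=[0, 0, 0.1117, 0, 0, 0, 1, 0, 0, 0.1117, 0, 0, 0, 1, 0, 0, 0, -0.0288, 0.0232, 0, 1, 0, 0, 0, -0.0288, 0.0232, 0, 1, 0, 0, 0, -0.0288, 0.0232, 0, 1, 0, 0, 0, -0.0288, 0.0232, 0, 1, 0, 0, 0, -0.0288, 0.0232, 0, 1, 0, 0, 0, -0.0288, 0.0232, 0, 1, 0, 0, 0, -0.0288, 0.0232, 0, 1, 0, 0, 0, -0.0288, 0.0232, 0, 1],
)

```text
time_s: 0.93
tcp_pos: [0.3858, -0.4078, 0.2412]
ee_rot: [[-0.999, -0.038, -0.0], [-0.038, 0.999, 0.001], [0.0, 0.001, -1.0]]
wrist_force: [0.5, -1.3, -0.3]
gripper_width: 1.002
gripper_force: 0.0
```

Call:
drive_tool(
  steps=[0, 0, 0, -0.0288, 0.0232, 0.02, 0.6, 0, 0, 0, -0.0288, 0.0232, 0.02, 0.6, 0, 0, 0, -0.0288, 0.0232, 0.02, 0.6, 0, 0, 0, -0.0288, 0.0232, 0.02, 0.6, 0, 0, 0, -0.0288, 0.0232, 0, 0.6, 0, 0, 0, 0, 0, 0, 0.6, 0, 0, 0, 0, 0, 0, 0.6],
)

```text
time_s: 1.52
tcp_pos: [0.5243, -0.2874, 0.1613]
ee_rot: [[-0.999, -0.042, -0.002], [-0.042, 0.999, 0.0], [0.002, 0.0, -1.0]]
wrist_force: [-0.3, -0.2, -0.8]
gripper_width: 0.623
gripper_force: 0.0
```

```bash
cat >> h.py <<'E'
def go(x,y,z,th):
    "mm, th = yaw of tool x minus 180, deg: turn about tool z (rad) then shifts (m) in the turned frame"
    s=r.sense(); R=s['ee_rot']; p=s['tcp_pos']*1000
    y0=np.degrees(np.arctan2(-R[1,0],-R[0,0])); d=np.array([x,y,z])-p; t=np.radians(th); c,n=np.cos(t),np.sin(t)
    print('t',round(s['time_s'],2),'p',p.round(1),'th',round(y0,2),'tilt z',R[:2,2].round(4),'w',round(s['gripper_width'],3),'F',np.round(s['wrist_force'],1),'j',np.round(s['joints'],0))
    print('turn',round(-np.radians(th-y0),4),'shift',np.round([-c*d[0]-n*d[1],-n*d[0]+c*d[1],-d[2]],1))
E
python3 -c "
from h import *
go(525,-287,42,2.2)"
```

```text
t 1.52 p [ 524.3 -287.4  161.3] th 2.38 tilt z [-0.0016  0.0004] w 0.623 F [-0.3 -0.2 -0.8] j [-13.  23. -10.   0. -57. -74.]
turn 0.0032 shift [ -0.7   0.3 119.3]
```

Call:
drive_tool(
  steps=[0, 0, 0, 0, 0, 0.04, 0.6, 0, 0, 0, 0, 0, 0.04, 0.6, 0, 0, 0, 0, 0, 0.03, 0.6, 0, 0, 0, 0, 0, 0.015, 0.6, 0, 0, 0, 0, 0, 0, 0.3, 0, 0, 0, 0, 0, 0, 0.1, 0, 0, 0, 0, 0, 0, 0, 0, 0, 0, 0, 0, 0, 0, 0, 0, 0, 0, 0, 0, 0, 0, 0, 0, 0, 0, 0, 0],
)

```text
time_s: 2.35
tcp_pos: [0.5239, -0.2891, 0.0387]
ee_rot: [[-0.999, -0.038, 0.002], [-0.038, 0.999, -0.001], [-0.002, -0.001, -1.0]]
wrist_force: [0.2, -0.7, 0.3]
gripper_width: 0.228
gripper_force: 0.0
```

Call:
drive_tool(
  steps=[0, 0, 0, 0, 0, -0.02, 0, 0, 0, 0, 0, 0, -0.03, 0, 0, 0, 0, 0, 0, -0.04, 0, 0, 0, 0, 0, 0, -0.03, 0, 0, 0, 0, 0, 0, 0, 0],
)

```text
time_s: 2.77
tcp_pos: [0.5272, -0.2903, 0.1654]
ee_rot: [[-0.999, -0.04, 0.014], [-0.04, 0.999, -0.006], [-0.014, -0.006, -1.0]]
wrist_force: [1.2, -0.7, -0.7]
gripper_width: 0.154
gripper_force: 30.0
```

```bash
python3 - <<'E'
from h import *
cv2.imwrite('pics/a.png',r.capture('scene')[60:360,100:500])
go(549.3,-102.7,55,.4)
E
```

```text
t 2.82 p [ 525.5 -289.4  161.9] th 2.23 tilt z [ 0.0092 -0.0027] w 0.159 F [-0.3 -1.2 -2.2] j [-13.  23. -10.   0. -56. -74.]
turn 0.0319 shift [-25.1 186.5 106.9]
```

View pics/a.png

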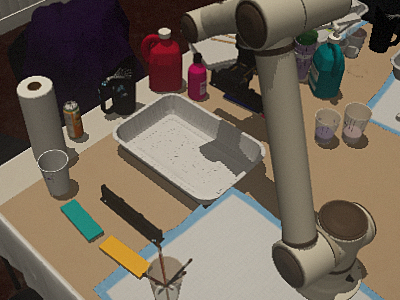

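Call:
drive_tool(
  steps=[0, 0, 0.016, -0.005, 0.037, 0, 0, 0, 0, 0.016, -0.005, 0.037, 0, 0, 0, 0, 0, -0.005, 0.037, 0, 0, 0, 0, 0, -0.005, 0.037, 0, 0, 0, 0, 0, -0.005, 0.0385, 0, 0, 0, 0, 0, 0, 0, 0.03, 0, 0, 0, 0, 0, 0, 0.03, 0, 0, 0, 0, 0, 0, 0.02, 0, 0, 0, 0, 0, 0, 0, 0, 0, 0, 0, 0, 0, 0, 0],
)

```text
time_s: 3.65
tcp_pos: [0.544, -0.102, 0.0757]
ee_rot: [[-1.0, -0.007, -0.005], [-0.007, 1.0, -0.001], [0.005, -0.0, -1.0]]
wrist_force: [-0.2, -0.2, -0.7]
gripper_width: 0.159
gripper_force: 30.0
```

```bash
python3 - <<'E'
from h import *
cv2.imwrite('pics/b.png',cv2.resize(r.capture('scene')[120:300,180:420],None,fx=3,fy=3))
go(549.3,-102.7,55,.4)
E
```

```text
t 3.7 p [ 545.4 -102.1   77.3] th 0.38 tilt z [-0.0006 -0.0004] w 0.162 F [ 0.2  0.2 -0.3] j [  6.  25. -21.   0. -43. -96.]
turn -0.0003 shift [-3.9 -0.6 22.3]
```

View pics/b.png

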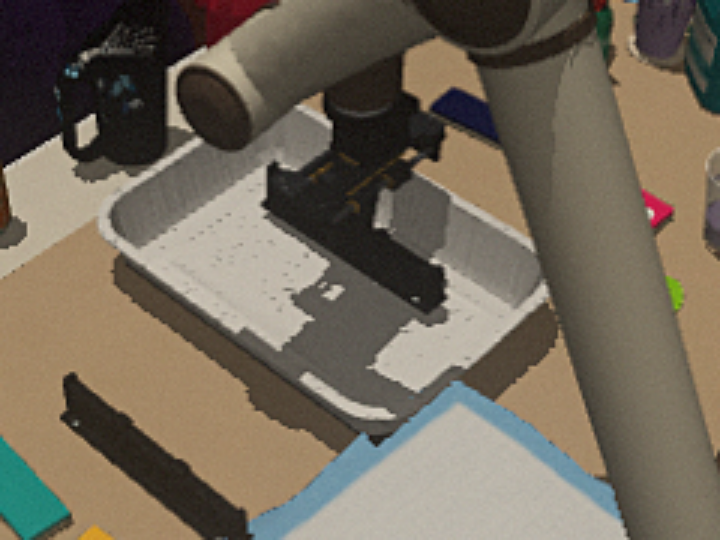

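Call:
drive_tool(
  steps=[0, 0, 0, -0.0037, -0.0006, 0.008, 0, 0, 0, 0, 0, 0, 0.003, 0, 0, 0, 0, 0, 0, 0.002, 0],
)

```text
time_s: 3.95
tcp_pos: [0.5495, -0.1027, 0.0645]
ee_rot: [[-1.0, -0.006, 0.001], [-0.006, 1.0, 0.0], [-0.001, 0.0, -1.0]]
wrist_force: [-0.2, 0.6, -2.0]
gripper_width: 0.155
gripper_force: 30.0
```

Call:
drive_tool(
  steps=[0, 0, 0, 0, 0, 0.0025, 0, 0, 0, 0, 0, 0, 0, 0],
)

```text
time_s: 4.12
tcp_pos: [0.5488, -0.1026, 0.0616]
ee_rot: [[-1.0, -0.006, -0.0], [-0.006, 1.0, 0.0], [0.0, 0.0, -1.0]]
wrist_force: [-1.2, 1.0, -2.0]
gripper_width: 0.157
gripper_force: 30.0
```

Call:
drive_tool(
  steps=[0, 0, 0, 0, 0, 0.0025, 0, 0, 0, 0, 0, 0, 0, 0],
)

```text
time_s: 4.28
tcp_pos: [0.5489, -0.1025, 0.0591]
ee_rot: [[-1.0, -0.006, -0.0], [-0.006, 1.0, 0.0], [0.0, 0.0, -1.0]]
wrist_force: [-0.9, 0.2, -2.4]
gripper_width: 0.156
gripper_force: 30.0
```

```bash
python3 - <<'E'
from h import *
go(549.3,-102.7,55,.4)
E
```

```text
t 4.28 p [ 548.9 -102.5   59.1] th 0.36 tilt z [-0.0003  0.0001] w 0.156 F [-0.9  0.2 -2.4] j [  6.  27. -22.  -0. -41. -96.]
turn -0.0008 shift [-0.4 -0.2  4.1]
```

Call:
drive_tool(
  steps=[0, 0, 0, 0, 0, 0.002, 0, 0, 0, 0, 0, 0, 0, 0],
)

```text
time_s: 4.45
tcp_pos: [0.5493, -0.1026, 0.0581]
ee_rot: [[-1.0, -0.007, 0.0], [-0.007, 1.0, -0.0], [-0.0, -0.0, -1.0]]
wrist_force: [-1.3, 0.4, 4.0]
gripper_width: 0.158
gripper_force: 30.0
```

Call:
drive_tool(
  steps=[0, 0, 0, 0, 0, 0.002, 0, 0, 0, 0, 0, 0, 0, 0],
)

```text
time_s: 4.62
tcp_pos: [0.5493, -0.1025, 0.058]
ee_rot: [[-1.0, -0.008, 0.001], [-0.008, 1.0, -0.001], [-0.001, -0.001, -1.0]]
wrist_force: [-5.7, 2.2, 14.4]
gripper_width: 0.159
gripper_force: 30.0
```

Call:
drive_tool(
  steps=[0, 0, 0, 0, 0, 0.002, 0, 0, 0, 0, 0, 0, 0, 0],
)

```text
time_s: 4.78
tcp_pos: [0.5493, -0.1025, 0.058]
ee_rot: [[-1.0, -0.008, 0.001], [-0.008, 1.0, -0.001], [-0.001, -0.001, -1.0]]
wrist_force: [-10.0, 2.8, 27.0]
gripper_width: 0.158
gripper_force: 30.0
```

Call:
drive_tool(
  steps=[0, 0, 0, 0, 0, -0.004, 0, 0, 0, 0, 0, 0, 0, 0, 0, 0, 0, 0, 0, 0, 0.25, 0, 0, 0, 0, 0, 0, 0.4, 0, 0, 0, 0, 0, 0, 0.5, 0, 0, 0, 0, 0, 0, 0.5, 0, 0, 0, 0, 0, -0.02, 0.5, 0, 0, 0, 0, 0, -0.03, 0.5, 0, 0, 0, 0, 0, -0.04, 0.5, 0, 0, 0, 0, 0, -0.03, 0.6],
)

```text
time_s: 5.62
tcp_pos: [0.5495, -0.1027, 0.1793]
ee_rot: [[-1.0, -0.007, 0.001], [-0.007, 1.0, -0.001], [-0.001, -0.001, -1.0]]
wrist_force: [0.8, -0.5, 0.6]
gripper_width: 0.522
gripper_force: 0.0
```

```bash
python3 - <<'E'
from h import *
go(495,235,160,.5)
E
```

```text
t 5.62 p [ 549.5 -102.7  179.3] th 0.39 tilt z [ 0.0009 -0.0007] w 0.522 F [ 0.8 -0.5  0.6] j [  6.  19. -14.   0. -57. -96.]
turn -0.0019 shift [ 51.6 338.2  19.3]
```

Call:
drive_tool(
  steps=[0, 0, 0, 0.0057, 0.0376, 0, 0.6, 0, 0, 0, 0.0057, 0.0376, 0, 0.6, 0, 0, 0, 0.0057, 0.0376, 0, 0.6, 0, 0, 0, 0.0057, 0.0376, 0, 0.6, 0, 0, 0, 0.0057, 0.0376, 0, 0.6, 0, 0, 0, 0.0057, 0.0376, 0, 0.6, 0, 0, 0, 0.0057, 0.0376, 0, 0.6, 0, 0, 0, 0.0057, 0.0376, 0.02, 0.6, 0, 0, 0, 0.006, 0.0374, 0.03, 0.6, 0, 0, 0, 0, 0, 0, 0.6],
)

```text
time_s: 6.45
tcp_pos: [0.4937, 0.2324, 0.1274]
ee_rot: [[-1.0, -0.011, -0.006], [-0.011, 1.0, -0.003], [0.006, -0.003, -1.0]]
wrist_force: [0.2, -0.6, -0.6]
gripper_width: 0.597
gripper_force: 0.0
```

```bash
python3 - <<'E'
from h import *
im=r.capture('top')
cv2.imwrite('pics/c.png',cv2.resize(im[125:310,120:430],None,fx=2.5,fy=2.5,interpolation=cv2.INTER_CUBIC))
go(495,235,36,.5)
print(rect('top',hsv(im,*COL['black']),.062,(265,155,330,280)))
E
```

```text
t 6.5 p [494.5 230.7 129.1] th 0.59 tilt z [-0.0046 -0.0035] w 0.601 F [ 0.3 -0.3 -0.2] j [  42.   21.  -19.   -0.  -50. -131.]
turn 0.0016 shift [-0.6  4.3 93.1]
[552.7 -97.9 236.6  28.6   0.6]
```

View pics/c.png

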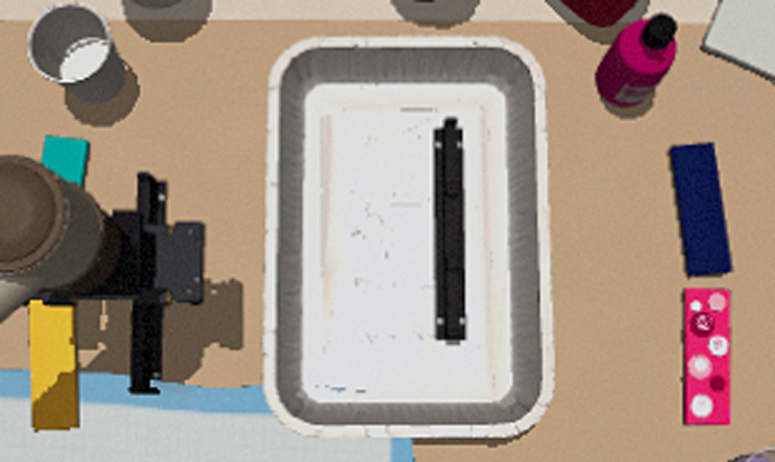

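Call:
drive_tool(
  steps=[0, 0, 0, 0, 0, 0.03, 0.6, 0, 0, 0, 0, 0, 0.02, 0.6, 0, 0, 0, 0, 0, 0, 0.6],
)

```text
time_s: 6.75
tcp_pos: [0.4943, 0.2268, 0.0786]
ee_rot: [[-1.0, -0.005, -0.007], [-0.005, 1.0, -0.005], [0.007, -0.005, -1.0]]
wrist_force: [0.3, 0.0, -0.1]
gripper_width: 0.599
gripper_force: 0.0
```

```bash
python3 - <<'E'
from h import *
go(495,235,36,.5)
print(cast('top',np.array([[434,230],[466,230]])/2.5+[120,125],.014)*1000)
E
```

```text
t 6.75 p [494.3 226.8  78.6] th 0.27 tilt z [-0.0065 -0.0047] w 0.599 F [ 0.3  0.  -0.1] j [  42.   25.  -22.   -0.  -43. -131.]
turn -0.004 shift [-0.8  8.2 42.6]
[[ 556.85989961  -84.85992719]
 [ 557.05861314 -120.70035218]]
```

Call:
drive_tool(
  steps=[-0.005, -0.007, -0.004, 0, 0, 0, 0.6, 0, 0, 0, -0.0008, 0.0082, 0, 0.6, 0, 0, 0, 0, 0, 0, 0.6, 0, 0, 0, 0, 0, 0.022, 0.6, 0, 0, 0, 0, 0, 0.02, 0.6, 0, 0, 0, 0, 0, 0, 0.6],
)

```text
time_s: 7.25
tcp_pos: [0.4962, 0.2366, 0.0383]
ee_rot: [[-1.0, -0.01, 0.004], [-0.01, 1.0, 0.003], [-0.004, 0.003, -1.0]]
wrist_force: [-0.7, 0.1, 0.6]
gripper_width: 0.6
gripper_force: 0.0
```

```bash
python3 - <<'E'
from h import *
go(495,235,36,.5)
E
```

```text
t 7.25 p [496.2 236.6  38.3] th 0.55 tilt z [0.0036 0.0028] w 0.6 F [-0.7  0.1  0.6] j [  42.   28.  -24.    0.  -38. -132.]
turn 0.0009 shift [ 1.2 -1.6  2.3]
```

Call:
drive_tool(
  steps=[0, 0, 0, 0.001, -0.0012, 0.002, 0.4, 0, 0, 0, 0, 0, 0, 0.25, 0, 0, 0, 0, 0, 0, 0.1, 0, 0, 0, 0, 0, 0, 0, 0, 0, 0, 0, 0, 0, 0, 0, 0, 0, 0, 0, 0, 0, 0, 0, 0, 0, 0, 0, 0, 0, 0, 0, 0, 0, 0, 0, 0, 0, 0, 0, 0, 0, 0],
)

```text
time_s: 8.0
tcp_pos: [0.4965, 0.2362, 0.0385]
ee_rot: [[-1.0, -0.01, 0.007], [-0.01, 1.0, 0.005], [-0.007, 0.005, -1.0]]
wrist_force: [-0.2, -1.0, 4.7]
gripper_width: 0.157
gripper_force: 30.0
```

Call:
drive_tool(
  steps=[0, 0, 0, 0, 0, -0.02, 0, 0, 0, 0, 0, 0, -0.03, 0, 0, 0, 0, 0, 0, -0.03, 0, 0, 0, 0, 0, 0, -0.03, 0, 0, 0, 0, 0, 0, 0, 0],
)

```text
time_s: 8.42
tcp_pos: [0.4985, 0.2379, 0.1539]
ee_rot: [[-1.0, -0.012, 0.017], [-0.012, 1.0, 0.012], [-0.017, 0.012, -1.0]]
wrist_force: [0.6, 0.5, -0.7]
gripper_width: 0.16
gripper_force: 30.0
```

```bash
python3 - <<'E'
from h import *
go(552,-2.8,60,.4)
E
```

```text
t 8.42 p [498.5 237.9 153.9] th 0.68 tilt z [0.0168 0.0118] w 0.16 F [ 0.6  0.5 -0.7] j [  42.   19.  -18.    0.  -52. -132.]
turn 0.0049 shift [ -51.8 -241.    93.9]
```

Call:
drive_tool(
  steps=[0, 0, 0.005, -0.0074, -0.0344, 0, 0, 0, 0, 0, -0.0074, -0.0344, 0, 0, 0, 0, 0, -0.0074, -0.0344, 0, 0, 0, 0, 0, -0.0074, -0.0344, 0, 0, 0, 0, 0, -0.0074, -0.0344, 0, 0, 0, 0, 0, -0.0074, -0.0344, 0, 0, 0, 0, 0, -0.0074, -0.0344, 0, 0, 0, 0, 0, 0, 0, 0, 0, 0, 0, 0, 0, 0, 0, 0, 0, 0, 0, 0, 0, 0, 0],
)

```text
time_s: 9.25
tcp_pos: [0.5484, -0.0048, 0.1463]
ee_rot: [[-1.0, -0.004, 0.005], [-0.004, 1.0, 0.005], [-0.006, 0.005, -1.0]]
wrist_force: [-0.1, -0.3, -1.6]
gripper_width: 0.16
gripper_force: 30.0
```

```bash
python3 - <<'E'
from h import *
go(552,-2.8,55,.4)
E
```

```text
t 9.25 p [548.4  -4.8 146.3] th 0.26 tilt z [0.0055 0.0052] w 0.16 F [-0.1 -0.3 -1.6] j [  16.   20.  -18.   -0.  -52. -106.]
turn -0.0025 shift [-3.6  2.  91.3]
```

Call:
drive_tool(
  steps=[0.005, 0.006, -0.0025, -0.0036, 0.002, 0, 0, 0, 0, 0, 0, 0, 0.03, 0, 0, 0, 0, 0, 0, 0.03, 0, 0, 0, 0, 0, 0, 0.022, 0, 0, 0, 0, 0, 0, 0, 0, 0, 0, 0, 0, 0, 0, 0, 0, 0, 0, 0, 0, 0, 0],
)

```text
time_s: 9.83
tcp_pos: [0.5539, -0.0016, 0.0665]
ee_rot: [[-1.0, -0.01, 0.003], [-0.01, 1.0, 0.0], [-0.003, 0.0, -1.0]]
wrist_force: [0.4, 0.7, -2.0]
gripper_width: 0.158
gripper_force: 30.0
```

```bash
python3 - <<'E'
from h import *
go(552,-2.8,46,.4)
E
```

```text
t 9.83 p [553.9  -1.6  66.5] th 0.58 tilt z [0.0034 0.0001] w 0.158 F [ 0.4  0.7 -2. ] j [  17.   26.  -22.    0.  -42. -106.]
turn 0.0031 shift [ 1.9 -1.2 20.5]
```

Call:
drive_tool(
  steps=[0, 0.003, 0.003, 0.0018, -0.0012, 0.01, 0, 0, 0, 0, 0, 0, 0.005, 0, 0, 0, 0, 0, 0, 0, 0],
)

```text
time_s: 10.08
tcp_pos: [0.5501, -0.004, 0.0497]
ee_rot: [[-1.0, -0.005, -0.003], [-0.005, 1.0, -0.0], [0.003, 0.0, -1.0]]
wrist_force: [-0.2, -1.4, -1.1]
gripper_width: 0.163
gripper_force: 30.0
```

Call:
drive_tool(
  steps=[0, 0, 0, 0, 0, 0.003, 0, 0, 0, 0, 0, 0, 0, 0],
)

```text
time_s: 10.25
tcp_pos: [0.5511, -0.004, 0.0474]
ee_rot: [[-1.0, -0.005, -0.001], [-0.005, 1.0, 0.0], [0.001, 0.0, -1.0]]
wrist_force: [-0.3, 0.4, -1.1]
gripper_width: 0.155
gripper_force: 30.0
```

Call:
drive_tool(
  steps=[0, 0, 0, 0, 0, 0.002, 0, 0, 0, 0, 0, 0, 0, 0],
)

```text
time_s: 10.42
tcp_pos: [0.5512, -0.004, 0.0467]
ee_rot: [[-1.0, -0.005, -0.001], [-0.005, 1.0, -0.0], [0.001, -0.0, -1.0]]
wrist_force: [-1.2, -0.4, 5.5]
gripper_width: 0.16
gripper_force: 30.0
```

Call:
drive_tool(
  steps=[0, 0, 0, 0, 0, -0.001, 0, 0, 0, 0, 0, 0, 0, 0.25, 0, 0, 0, 0, 0, 0, 0.4, 0, 0, 0, 0, 0, 0, 0.5, 0, 0, 0, 0, 0, 0, 0.5, 0, 0, 0, 0, 0, -0.02, 0.5, 0, 0, 0, 0, 0, -0.03, 0.5, 0, 0, 0, 0, 0, -0.04, 0.7, 0, 0, 0, 0, 0, -0.03, 0.8, 0, 0, 0, 0, 0, 0, 0.9],
)

```text
time_s: 11.25
tcp_pos: [0.5551, -0.0034, 0.1733]
ee_rot: [[-1.0, -0.007, 0.012], [-0.007, 1.0, 0.002], [-0.012, 0.002, -1.0]]
wrist_force: [0.7, 0.4, 1.0]
gripper_width: 0.645
gripper_force: 0.0
```

```bash
python3 - <<'E'
from h import *
go(587,342,160,-5.6)
E
```

```text
t 11.25 p [555.1  -3.4 173.3] th 0.37 tilt z [0.0118 0.0016] w 0.645 F [0.7 0.4 1. ] j [  16.   18.  -16.    0.  -55. -106.]
turn 0.1043 shift [  2.  346.9  13.3]
```

Call:
drive_tool(
  steps=[0, 0, -0.093, 0, 0, 0, 0.9, 0, 0, 0, 0.0009, -0.0384, 0, 0.9, 0, 0, 0, 0.0009, -0.0384, 0, 0.9, 0, 0, 0, 0.0009, -0.0384, 0, 0.9, 0, 0, 0, 0.0009, -0.0384, 0, 0.9, 0, 0, 0, 0.0009, -0.0384, 0, 0.9, 0, 0, 0, 0.0009, -0.0384, 0, 0.9, 0, 0, 0, 0.0009, -0.0384, 0, 0.9, 0, 0, 0, 0.0009, -0.0384, 0, 0.9, 0, 0, 0, 0.0009, -0.0384, 0, 0.9],
)

```text
time_s: 12.08
tcp_pos: [0.5764, -0.3505, 0.1656]
ee_rot: [[-0.995, -0.098, -0.003], [-0.098, 0.995, 0.0], [0.002, 0.001, -1.0]]
wrist_force: [1.2, -0.5, 0.1]
gripper_width: 0.896
gripper_force: 0.0
```

Call:
drive_tool(
  steps=[0, 0, 0, 0.0009, -0.0384, 0, 0.9, 0, 0, 0, 0, 0, 0, 0.9, 0, 0, 0, 0, 0, 0, 0.9, 0, 0, 0, 0, 0, 0, 0.9],
)

```text
time_s: 12.42
tcp_pos: [0.5791, -0.3868, 0.1652]
ee_rot: [[-0.995, -0.097, -0.003], [-0.097, 0.995, 0.001], [0.003, 0.001, -1.0]]
wrist_force: [0.0, 0.5, 0.7]
gripper_width: 0.903
gripper_force: 0.0
```

```bash
python3 - <<'E'
from h import *
im=r.capture('top')
cv2.imwrite('pics/d.png',cv2.resize(im[125:310,120:430],None,fx=2.5,fy=2.5,interpolation=cv2.INTER_CUBIC))
go(583.9,-386.6,22,5.7)
for b in((265,155,283,280),(288,155,320,280)):print(rect('top',hsv(im,*COL['black']),.062,b))
m=hsv(im,*COL['black'])
for row in(200,240): print([int(c) for c in np.flatnonzero(m[row,240:330])+240])
E
```

```text
t 12.47 p [ 579.3 -386.2  165.7] th 5.64 tilt z [-0.0029  0.0006] w 0.903 F [ 1.2  0.2 -0.5] j [-20.  32.   6.   0. -64. -64.]
turn -0.0011 shift [ -4.5  -0.9 143.7]
[ 5.468e+02 -1.250e+01  2.360e+02  1.360e+01  5.000e-01]
[552.7 -97.9 236.6  28.6   0.6]
[260, 261, 262, 263, 264, 265, 266, 267, 268, 269, 270, 294, 295, 296, 297, 298, 299, 300, 301, 302, 303, 304]
[259, 260, 261, 262, 263, 264, 265, 266, 267, 268, 269, 295, 296, 297, 298, 299, 300, 301, 302, 303, 304, 305]
```

View pics/d.png

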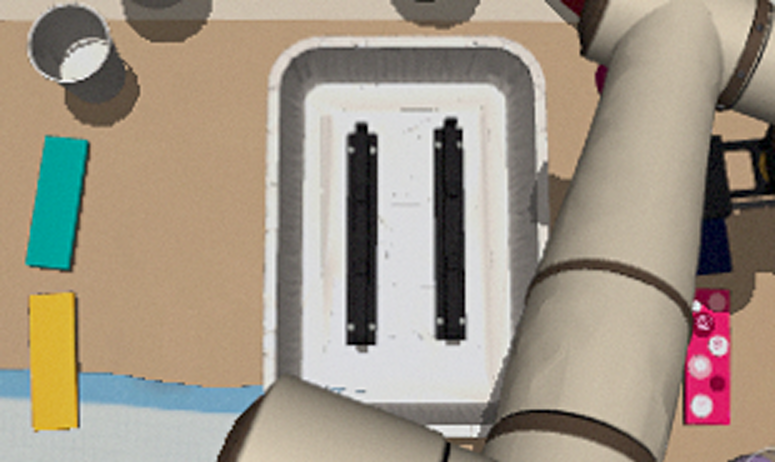

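```bash
python3 - <<'E'
from h import *
im=r.capture('top'); m=hsv(im,*COL['black'])
for b in((250,155,283,280),(284,155,320,280)):print(rect('top',m,.062,b),rect('top',m,.014,b))
# foot ends by dark profile along side strips of feet
g=cv2.cvtColor(im,cv2.COLOR_BGR2GRAY).astype(float)
for a,b in((260,262),(267,270),(295,297),(302,304)):
  p=g[150:290,a:b+1].mean(1); i=np.flatnonzero((p[:-1]>=110)&(p[1:]<110)); j=np.flatnonzero((p[:-1]<110)&(p[1:]>=110))
  f=lambda k:150+k+(p[k]-110)/(p[k]-p[k+1])
  e=[f(i[0]),f(j[-1])]; w=cast('top',[((a+b)/2,q) for q in e],.014)*1000; print(a,np.round(e,1),w.round(1).tolist(),w[:,0].mean().round(1))
E
```

```text
[ 5.467e+02 -4.300e+00  2.360e+02  2.960e+01  4.000e-01] [ 5.543e+02 -3.400e+00  2.462e+02  3.090e+01  4.000e-01]
[552.7 -97.9 236.6  28.6   0.6] [ 560.4 -101.1  246.9   29.8    0.6]
260 [177.7 287.6] [[669.5, 7.4], [361.4, 4.5]] 515.4
267 [178.2 262.4] [[668.2, -13.9], [430.0, -15.5]] 549.1
295 [175.6 260.4] [[676.0, -92.1], [435.9, -91.2]] 556.0
302 [175.8 260.9] [[675.7, -112.0], [434.8, -110.4]] 555.2
```

```bash
python3 - <<'E'
from h import *
go(552,-102.5,160,.4)
E
```

```text
t 12.52 p [ 579.6 -385.8  166.1] th 5.68 tilt z [-0.0024  0.0004] w 0.902 F [-0.8  1.3  1.3] j [-20.  32.   6.   0. -64. -64.]
turn 0.0922 shift [ 25.6 283.5   6.1]
```

Call:
drive_tool(
  steps=[0, -0.002, 0.092, 0, 0, 0, 0.5, 0, 0, 0, 0.0032, 0.0354, 0, 0.5, 0, 0, 0, 0.0032, 0.0354, 0, 0.5, 0, 0, 0, 0.0032, 0.0354, 0, 0.5, 0, 0, 0, 0.0032, 0.0354, 0, 0.5, 0, 0, 0, 0.0032, 0.0354, 0, 0.5, 0, 0, 0, 0.0032, 0.0354, 0, 0.5, 0, 0, 0, 0.0032, 0.0354, 0, 0.5, 0, 0, 0, 0.0032, 0.0354, 0, 0.5, 0, 0, 0, 0, 0, 0, 0.5],
)

```text
time_s: 13.35
tcp_pos: [0.5515, -0.0979, 0.1671]
ee_rot: [[-1.0, -0.014, 0.001], [-0.014, 1.0, 0.001], [-0.001, 0.001, -1.0]]
wrist_force: [-0.4, -0.6, -0.4]
gripper_width: 0.502
gripper_force: 0.0
```

Call:
drive_tool(
  steps=[0, 0, 0, 0, 0, 0.04, 0.5, 0, 0, 0, 0, 0, 0.03, 0.5, 0, 0, 0, 0, 0, 0.01, 0.5, 0, 0, 0, 0, 0, 0, 0.5, 0, 0, 0, 0, 0, 0, 0.5],
)

```text
time_s: 13.77
tcp_pos: [0.5529, -0.1037, 0.0869]
ee_rot: [[-1.0, -0.007, 0.001], [-0.007, 1.0, -0.001], [-0.001, -0.001, -1.0]]
wrist_force: [1.0, -0.4, -0.0]
gripper_width: 0.504
gripper_force: 0.0
```

```bash
python3 - <<'E'
from h import *
go(552,-102.5,46,.4)
E
```

```text
t 13.77 p [ 552.9 -103.7   86.9] th 0.42 tilt z [ 0.0006 -0.0006] w 0.504 F [ 1.  -0.4 -0. ] j [  6.  25. -20.   0. -45. -96.]
turn 0.0004 shift [ 0.9  1.2 40.9]
```

Down, grip, read.

Call:
drive_tool(
  steps=[0, 0, 0, 0, 0.0012, 0.025, 0.5, 0, 0, 0, 0, 0, 0.014, 0.5, 0, 0, 0, 0, 0, 0, 0.3, 0, 0, 0, 0, 0, 0, 0.15, 0, 0, 0, 0, 0, 0, 0, 0, 0, 0, 0, 0, 0, 0, 0, 0, 0, 0, 0, 0, 0, 0, 0, 0, 0, 0, 0, 0, 0, 0, 0, 0, 0, 0, 0],
)

```text
time_s: 14.52
tcp_pos: [0.553, -0.1027, 0.0483]
ee_rot: [[-1.0, -0.006, 0.002], [-0.006, 1.0, 0.0], [-0.002, 0.0, -1.0]]
wrist_force: [-0.6, 0.2, 4.4]
gripper_width: 0.158
gripper_force: 30.0
```

Call:
drive_tool(
  steps=[0, 0, 0, 0, 0, -0.003, 0, 0, 0, 0, 0, 0, 0, 0],
)

```text
time_s: 14.68
tcp_pos: [0.5522, -0.1027, 0.0505]
ee_rot: [[-1.0, -0.006, 0.0], [-0.006, 1.0, 0.0], [-0.0, 0.0, -1.0]]
wrist_force: [0.0, 1.0, -1.0]
gripper_width: 0.156
gripper_force: 30.0
```

Call:
drive_tool(
  steps=[0, 0, 0, 0.006, 0, 0, 0, 0, 0, 0, 0, 0, 0, 0, 0, 0, 0, 0, 0, 0, 0],
)

```text
time_s: 14.93
tcp_pos: [0.5454, -0.1028, 0.0498]
ee_rot: [[-1.0, -0.006, -0.001], [-0.006, 1.0, 0.0], [0.001, 0.0, -1.0]]
wrist_force: [-0.5, -0.7, -1.7]
gripper_width: 0.162
gripper_force: 30.0
```

Call:
drive_tool(
  steps=[0, 0, 0, 0, 0, 0.0015, 0, 0, 0, 0, 0, 0, 0.0015, 0, 0, 0, 0, 0, 0, 0, 0],
)

```text
time_s: 15.18
tcp_pos: [0.5463, -0.1027, 0.0483]
ee_rot: [[-1.0, -0.006, -0.0], [-0.006, 1.0, -0.0], [0.0, -0.0, -1.0]]
wrist_force: [-2.8, 0.8, 7.0]
gripper_width: 0.155
gripper_force: 30.0
```

Release, rise and go back toward the navy canvas.

Call:
drive_tool(
  steps=[0, 0, 0, 0, 0, -0.001, 0, 0, 0, 0, 0, 0, 0, 0.25, 0, 0, 0, 0, 0, 0, 0.4, 0, 0, 0, 0, 0, 0, 0.5, 0, 0, 0, 0, 0, 0, 0.5, 0, 0, 0, 0, 0, -0.02, 0.5, 0, 0, 0, 0, 0, -0.03, 0.5, 0, 0, 0, 0, 0, -0.04, 0.7, 0, 0, 0, 0, 0, -0.03, 0.9, 0, 0, -0.093, 0, 0, 0, 0.9],
)

```text
time_s: 16.02
tcp_pos: [0.5504, -0.103, 0.1754]
ee_rot: [[-0.995, -0.102, 0.014], [-0.102, 0.995, -0.001], [-0.014, -0.002, -1.0]]
wrist_force: [1.4, 0.2, -0.1]
gripper_width: 0.643
gripper_force: 0.0
```

Call:
drive_tool(
  steps=[0, 0, 0, -0.001, -0.0357, 0, 0.9, 0, 0, 0, -0.001, -0.0357, 0, 0.9, 0, 0, 0, -0.001, -0.0357, 0, 0.9, 0, 0, 0, -0.001, -0.0357, 0, 0.9, 0, 0, 0, -0.001, -0.0357, 0, 0.9, 0, 0, 0, -0.001, -0.0357, 0, 0.9, 0, 0, 0, -0.001, -0.0357, 0, 0.9, 0, 0, 0, -0.001, -0.0357, 0, 0.9, 0, 0, 0, 0, 0, 0, 0.9, 0, 0, 0, 0, 0, 0, 0.9],
)

```text
time_s: 16.85
tcp_pos: [0.5817, -0.3879, 0.1667]
ee_rot: [[-0.995, -0.095, -0.001], [-0.095, 0.995, 0.001], [0.001, 0.001, -1.0]]
wrist_force: [0.2, 1.5, -0.2]
gripper_width: 0.899
gripper_force: 0.0
```

```bash
cat >> h.py <<'E'
def feet():
    im=r.capture('top'); g=cv2.cvtColor(im,cv2.COLOR_BGR2GRAY).astype(float)
    for a,b in((266,269),(295,297),(302,304)):
        p=g[150:275,a:b+1].mean(1); i=np.flatnonzero((p[:-1]>=110)&(p[1:]<110)); j=np.flatnonzero((p[:-1]<110)&(p[1:]>=110))
        f=lambda k:150+k+(p[k]-110)/(p[k]-p[k+1])
        w=cast('top',[((a+b)/2,f(i[0])),((a+b)/2,f(j[-1]))],.014)*1000; print(a,w.round(1).tolist(),w[:,0].mean().round(1))
    return im
E
python3 - <<'E'
from h import *
im=feet(); go(583.9,-386.6,22,5.7)
E
```

```text
266 [[669.7, -11.1], [429.4, -12.8]] 549.5
295 [[668.4, -92.1], [430.2, -91.1]] 549.3
302 [[669.0, -112.0], [429.2, -110.4]] 549.1
t 16.9 p [ 581.9 -386.5  167.1] th 5.58 tilt z [-0.0014  0.001 ] w 0.901 F [-0.3 -0.2 -0.4] j [-20.  32.   6.  -0. -64. -64.]
turn -0.0021 shift [ -2.   -0.3 145.1]
```

Call:
drive_tool(
  steps=[0, 0, 0, -0.002, 0, 0.04, 0.9, 0, 0, 0, 0, 0, 0.04, 0.9, 0, 0, 0, 0, 0, 0.03, 0.9, 0, 0, 0, 0, 0, 0.02, 0.9, 0, 0, 0, 0, 0, 0.0, 0.9, 0, 0, 0, 0, 0, 0.0, 0.9],
)

```text
time_s: 17.4
tcp_pos: [0.5843, -0.3846, 0.0377]
ee_rot: [[-0.995, -0.101, -0.002], [-0.101, 0.995, 0.001], [0.002, 0.001, -1.0]]
wrist_force: [-0.1, -0.6, 0.4]
gripper_width: 0.896
gripper_force: 0.0
```

```bash
python3 -c "
from h import *
go(583.9,-386.6,22,5.7)"
```

```text
t 17.4 p [ 584.3 -384.6   37.7] th 5.78 tilt z [-0.0022  0.0006] w 0.896 F [-0.1 -0.6  0.4] j [-20.  39.  -1.   0. -50. -64.]
turn 0.0014 shift [ 0.6 -2.  15.7]
```

Call:
drive_tool(
  steps=[0, 0, 0, 0, -0.002, 0.01, 0.9, 0, 0, 0, 0, 0, 0.005, 0.9, 0, 0, 0, 0, 0, 0, 0.75, 0, 0, 0, 0, 0, 0, 0.65, 0, 0, 0, 0, 0, 0, 0.5, 0, 0, 0, 0, 0, 0, 0.4, 0, 0, 0, 0, 0, 0, 0.4, 0, 0, 0, 0, 0, 0, 0.4, 0, 0, 0, 0, 0, 0, 0.4],
)

```text
time_s: 18.15
tcp_pos: [0.5848, -0.3881, 0.0237]
ee_rot: [[-0.995, -0.099, 0.001], [-0.099, 0.995, -0.0], [-0.001, -0.0, -1.0]]
wrist_force: [0.9, 0.5, 2.2]
gripper_width: 0.572
gripper_force: 30.0
```

Call:
drive_tool(
  steps=[0, 0, 0, 0, 0, -0.01, 0.4, 0, 0, 0, 0, 0, -0.03, 0.4, 0, 0, 0, 0, 0, -0.04, 0.4, 0, 0, 0, 0, 0, -0.04, 0.4, 0, 0, 0, 0, 0, -0.03, 0.4, 0, 0, 0, 0, 0, 0, 0.4, 0, 0, 0, 0, 0, 0, 0.4],
)

```text
time_s: 18.73
tcp_pos: [0.5856, -0.3884, 0.1768]
ee_rot: [[-0.995, -0.099, 0.006], [-0.099, 0.995, -0.002], [-0.006, -0.003, -1.0]]
wrist_force: [0.4, -0.3, -0.9]
gripper_width: 0.568
gripper_force: 30.0
```

```bash
python3 -c "
from h import *
go(629,-52.3,120,-89.6)"
```

```text
t 18.73 p [ 585.6 -388.4  176.8] th 5.66 tilt z [ 0.0058 -0.002 ] w 0.568 F [ 0.4 -0.3 -0.9] j [-20.  32.   7.  -0. -65. -64.]
turn 1.6627 shift [335.8  45.7  56.8]
```

Call:
drive_tool(
  steps=[0, 0, -0.1232, 0, 0, 0, 0.4, 0, 0, -0.1232, 0, 0, 0, 0.4, 0, 0, -0.1232, 0, 0, 0, 0.4, 0, 0, -0.1232, 0, 0, 0, 0.4, 0, 0, -0.1232, 0, 0, 0, 0.4, 0, 0, -0.1232, 0, 0, 0, 0.4, 0, 0, -0.1232, 0, 0, 0, 0.4, 0, 0, -0.1232, 0, 0, 0, 0.4, 0, 0, -0.1232, 0, 0, 0, 0.4, 0, 0, -0.1232, 0, 0, 0, 0.4],
)

```text
time_s: 19.57
tcp_pos: [0.5836, -0.3874, 0.1709]
ee_rot: [[-0.232, -0.973, -0.004], [-0.973, 0.232, 0.002], [-0.001, 0.004, -1.0]]
wrist_force: [-0.0, 0.3, -0.5]
gripper_width: 0.57
gripper_force: 30.0
```

Call:
drive_tool(
  steps=[0, 0, -0.1232, 0, 0, 0, 0.4, 0, 0, -0.1232, 0, 0, 0, 0.4, 0, 0, 0, 0, 0, 0, 0.4, 0, 0, 0, 0, 0, 0, 0.4, 0, 0, 0, 0, 0, 0, 0.4],
)

```text
time_s: 19.98
tcp_pos: [0.5842, -0.3877, 0.1721]
ee_rot: [[0.004, -1.0, -0.002], [-1.0, -0.004, 0.001], [-0.001, 0.002, -1.0]]
wrist_force: [-0.3, 0.1, -0.2]
gripper_width: 0.569
gripper_force: 30.0
```

```bash
python3 -c "
from h import *
go(629,-52.3,120,90.4)
print(r.sense()['ee_rot'][2])"
```

```text
t 19.98 p [ 584.2 -387.7  172.1] th 90.22 tilt z [-0.0019  0.0011] w 0.569 F [-0.3  0.1 -0.2] j [-20.  32.   7.  -0. -65.  21.]
turn -0.0032 shift [-335.1  -47.2   52.1]
[-0.00106695  0.00186165 -0.9999977 ]
```

Call:
drive_tool(
  steps=[0, 0, -0.003, -0.0372, -0.0052, 0, 0.4, 0, 0, 0, -0.0372, -0.0052, 0, 0.4, 0, 0, 0, -0.0372, -0.0052, 0, 0.4, 0, 0, 0, -0.0372, -0.0052, 0, 0.4, 0, 0, 0, -0.0372, -0.0052, 0, 0.4, 0, 0, 0, -0.0372, -0.0052, 0, 0.4, 0, 0, 0, -0.0372, -0.0052, 0, 0.4, 0, 0, 0, -0.0372, -0.0052, 0, 0.4, 0, 0, 0, -0.0372, -0.0054, 0, 0.4, 0, 0, 0, 0, 0, 0, 0.4],
)

```text
time_s: 20.82
tcp_pos: [0.6294, -0.047, 0.1731]
ee_rot: [[0.014, -1.0, 0.001], [-1.0, -0.014, 0.001], [-0.001, -0.001, -1.0]]
wrist_force: [1.0, -1.5, -0.3]
gripper_width: 0.57
gripper_force: 30.0
```

Call:
drive_tool(
  steps=[0, 0, 0, 0, 0, 0.03, 0.4, 0, 0, 0, 0, 0, 0.02, 0.4, 0, 0, 0, 0, 0, 0, 0.4, 0, 0, 0, 0, 0, 0, 0.4],
)

```text
time_s: 21.15
tcp_pos: [0.6279, -0.0531, 0.1222]
ee_rot: [[0.009, -1.0, -0.003], [-1.0, -0.009, -0.001], [0.001, 0.003, -1.0]]
wrist_force: [1.1, 0.5, 0.2]
gripper_width: 0.573
gripper_force: 30.0
```

```bash
python3 -c "
from h import *
im=r.capture('top');cv2.imwrite('pics/e.png',cv2.resize(im[125:310,120:430],None,fx=2.5,fy=2.5,interpolation=cv2.INTER_CUBIC))
go(629,-52.3,77,90.4)
print(r.sense()['ee_rot'][2])"
```

```text
t 21.2 p [629.1 -53.1 123.8] th 90.51 tilt z [ 0.0006 -0.0006] w 0.57 F [ 0.3 -0.2  0.6] j [ 10.  28.  -7.   0. -54.  -9.]
turn 0.0019 shift [-0.8  0.1 46.8]
[ 5.72849543e-04 -5.47871379e-04 -9.99999686e-01]
```

View pics/e.png

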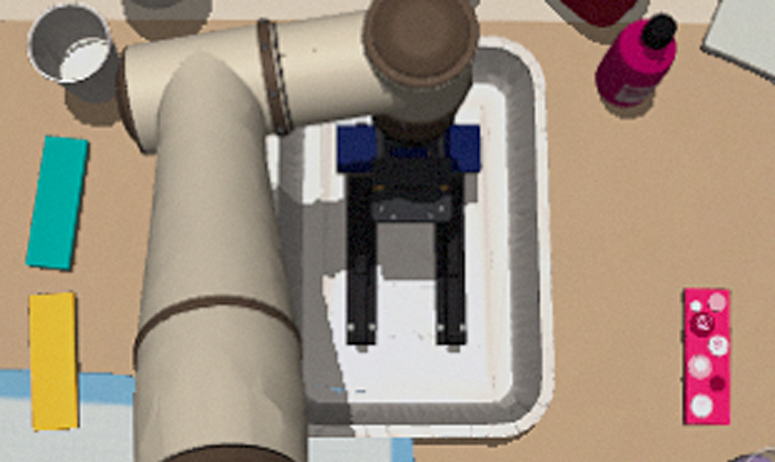

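Call:
drive_tool(
  steps=[0, 0, 0, -0.0008, 0, 0.025, 0.4, 0, 0, 0, 0, 0, 0.012, 0.4, 0, 0, 0, 0, 0, 0.003, 0.4, 0, 0, 0, 0, 0, 0, 0.4, 0, 0, 0, 0, 0, 0, 0.4],
)

```text
time_s: 21.62
tcp_pos: [0.6292, -0.0522, 0.0842]
ee_rot: [[0.009, -1.0, 0.001], [-1.0, -0.009, -0.0], [0.0, -0.001, -1.0]]
wrist_force: [-0.6, -0.3, -0.6]
gripper_width: 0.57
gripper_force: 30.0
```

Call:
drive_tool(
  steps=[0, 0, 0, 0, 0, 0.003, 0.4, 0, 0, 0, 0, 0, 0, 0.4],
)

```text
time_s: 21.78
tcp_pos: [0.6289, -0.0519, 0.0808]
ee_rot: [[0.009, -1.0, 0.001], [-1.0, -0.009, 0.0], [-0.0, -0.001, -1.0]]
wrist_force: [0.3, -0.6, -0.6]
gripper_width: 0.567
gripper_force: 30.0
```

Call:
drive_tool(
  steps=[0, 0, 0, 0, 0, 0.002, 0.4, 0, 0, 0, 0, 0, 0, 0.4],
)

```text
time_s: 21.95
tcp_pos: [0.6285, -0.0519, 0.0783]
ee_rot: [[0.009, -1.0, 0.0], [-1.0, -0.009, 0.0], [-0.0, -0.0, -1.0]]
wrist_force: [-0.2, -0.5, -0.7]
gripper_width: 0.568
gripper_force: 30.0
```

Call:
drive_tool(
  steps=[0, 0, 0, 0, 0, 0.0015, 0.4, 0, 0, 0, 0, 0, 0, 0.4],
)

```text
time_s: 22.12
tcp_pos: [0.6287, -0.0519, 0.0778]
ee_rot: [[0.01, -1.0, 0.0], [-1.0, -0.01, -0.0], [0.0, -0.0, -1.0]]
wrist_force: [-1.1, 0.6, 5.1]
gripper_width: 0.57
gripper_force: 30.0
```

Call:
drive_tool(
  steps=[0, 0, 0, 0, 0, 0.001, 0.4, 0, 0, 0, 0, 0, 0, 0.4],
)

```text
time_s: 22.28
tcp_pos: [0.6287, -0.0519, 0.0778]
ee_rot: [[0.01, -1.0, 0.001], [-1.0, -0.01, -0.0], [0.0, -0.001, -1.0]]
wrist_force: [-4.2, 1.2, 9.5]
gripper_width: 0.572
gripper_force: 30.0
```

Call:
drive_tool(
  steps=[0, 0, 0, 0, 0, -0.0015, 0.4, 0, 0, 0, 0, 0, 0, 0.62, 0, 0, 0, 0, 0, 0, 0.68, 0, 0, 0, 0, 0, 0, 0.72, 0, 0, 0, 0, 0, 0, 0.72, 0, 0, 0, 0, 0, -0.015, 0.72, 0, 0, 0, 0, 0, -0.03, 0.72, 0, 0, 0, 0, 0, -0.035, 0.72, 0, 0, 0, 0, 0, -0.02, 0.8, 0, 0, 0, 0, 0, 0, 0.9],
)

```text
time_s: 23.12
tcp_pos: [0.6317, -0.052, 0.1831]
ee_rot: [[0.011, -1.0, 0.011], [-1.0, -0.011, 0.0], [-0.0, -0.011, -1.0]]
wrist_force: [-0.4, -0.0, -0.2]
gripper_width: 0.796
gripper_force: 0.0
```

Call:
drive_tool(
  steps=[0, 0, 0, -0.0392, 0.0036, 0, 0.9, 0, 0, 0, -0.0392, 0.0036, 0, 0.9, 0, 0, 0, -0.0392, 0.0036, 0, 0.9, 0, 0, 0, -0.0392, 0.0036, 0, 0.9, 0, 0, 0, -0.0392, 0.0036, 0, 0.9, 0, 0, 0, -0.0392, 0.0036, 0, 0.9, 0, 0, 0, -0.0392, 0.0036, 0, 0.9, 0, 0, 0, -0.0392, 0.0036, 0, 0.9, 0, 0, 0, -0.0392, 0.0036, 0, 0.9, 0, 0, 0, -0.0392, 0.0036, 0, 0.9],
)

```text
time_s: 23.95
tcp_pos: [0.588, 0.3414, 0.1762]
ee_rot: [[0.01, -1.0, -0.001], [-1.0, -0.01, -0.001], [0.001, 0.001, -1.0]]
wrist_force: [-0.1, 0.7, 0.7]
gripper_width: 0.9
gripper_force: 0.0
```

Call:
drive_tool(
  steps=[0, 0, -0.122, 0, 0, 0, 0.9, 0, 0, -0.122, 0, 0, 0, 0.9, 0, 0, -0.122, 0, 0, 0, 0.9, 0, 0, -0.122, 0, 0, 0, 0.9, 0, 0, -0.122, 0, 0, 0, 0.9, 0, 0, -0.122, 0, 0, 0, 0.9, 0, 0, -0.122, 0, 0, 0, 0.9, 0, 0, -0.122, 0, 0, 0, 0.9, 0, 0, -0.122, 0, 0, 0, 0.9, 0, 0, -0.122, 0, 0, 0, 0.9],
)

```text
time_s: 24.78
tcp_pos: [0.5885, 0.3395, 0.176]
ee_rot: [[0.944, -0.329, -0.001], [-0.329, -0.944, -0.001], [-0.001, 0.001, -1.0]]
wrist_force: [0.0, -1.0, -0.2]
gripper_width: 0.906
gripper_force: 0.0
```

Call:
drive_tool(
  steps=[0, 0, -0.122, 0, 0, 0, 0.9, 0, 0, -0.122, 0, 0, 0, 0.9, 0, 0, 0, 0, 0, 0, 0.9, 0, 0, 0, 0, 0, 0, 0.9],
)

```text
time_s: 25.12
tcp_pos: [0.5886, 0.3395, 0.1763]
ee_rot: [[0.995, -0.1, -0.001], [-0.1, -0.995, -0.001], [-0.001, 0.001, -1.0]]
wrist_force: [-0.2, 1.3, -0.2]
gripper_width: 0.899
gripper_force: 0.0
```

```bash
python3 -c "
from h import *
im=r.capture('top')
print(rect('top',hsv(im,*COL['navy']),.070,(230,150,340,230)))
go(587,342,60,174.4)
print(r.sense()['ee_rot'][2])"
```

```text
[629.7 -51.1 146.   49.7 -89.6]
t 25.17 p [588.6 339.5 176.5] th 174.25 tilt z [-0.0009 -0.0006] w 0.899 F [-0.1 -0.4  0.6] j [ 44.  30.   4.  -0. -64.  41.]
turn -0.0026 shift [ -1.9  -2.3 116.5]
[-8.65923910e-04  6.51020144e-04 -9.99999413e-01]
```

Call:
drive_tool(
  steps=[0, 0, 0, -0.0019, -0.0023, 0.03, 0.9, 0, 0, 0, 0, 0, 0.04, 0.9, 0, 0, 0, 0, 0, 0.04, 0.9, 0, 0, 0, 0, 0, 0.025, 0.9, 0, 0, 0, 0, 0, 0.005, 0.9, 0, 0, 0, 0, 0, 0, 0.9, 0, 0, 0, 0, 0, 0, 0.9],
)

```text
time_s: 25.75
tcp_pos: [0.5883, 0.3429, 0.0386]
ee_rot: [[0.995, -0.097, 0.002], [-0.097, -0.995, 0.001], [0.002, -0.001, -1.0]]
wrist_force: [1.0, 0.7, 0.0]
gripper_width: 0.907
gripper_force: 0.0
```

```bash
python3 -c "
from h import *
go(587,342,22.5,174.4)"
```

```text
t 25.75 p [588.3 342.9  38.6] th 174.41 tilt z [0.0022 0.0012] w 0.907 F [1.  0.7 0. ] j [ 44.  38.  -4.   0. -48.  41.]
turn 0.0002 shift [-1.2  1.  16.1]
```

Call:
drive_tool(
  steps=[0, 0, 0, -0.001, 0.001, 0.01, 0.9, 0, 0, 0, 0, 0, 0.005, 0.9, 0, 0, 0, 0, 0, 0, 0.75, 0, 0, 0, 0, 0, 0, 0.65, 0, 0, 0, 0, 0, 0, 0.5, 0, 0, 0, 0, 0, 0, 0.4, 0, 0, 0, 0, 0, 0, 0.4, 0, 0, 0, 0, 0, 0, 0.4, 0, 0, 0, 0, 0, 0, 0.4],
)

```text
time_s: 26.5
tcp_pos: [0.5862, 0.3414, 0.0226]
ee_rot: [[0.995, -0.097, 0.0], [-0.097, -0.995, 0.0], [0.0, -0.0, -1.0]]
wrist_force: [0.5, -0.0, 1.1]
gripper_width: 0.571
gripper_force: 30.0
```

Call:
drive_tool(
  steps=[0, 0, 0, 0, 0, -0.01, 0.4, 0, 0, 0, 0, 0, -0.03, 0.4, 0, 0, 0, 0, 0, -0.04, 0.4, 0, 0, 0, 0, 0, -0.04, 0.4, 0, 0, 0, 0, 0, -0.03, 0.4, 0, 0, 0, 0, 0, 0, 0.4, 0, 0, 0, 0, 0, 0, 0.4],
)

```text
time_s: 27.08
tcp_pos: [0.5868, 0.342, 0.1757]
ee_rot: [[0.995, -0.097, 0.004], [-0.097, -0.995, 0.004], [0.004, -0.005, -1.0]]
wrist_force: [0.5, -0.8, -0.6]
gripper_width: 0.568
gripper_force: 30.0
```

Call:
drive_tool(
  steps=[0, 0, 0.122, 0, 0, 0, 0.4, 0, 0, 0.122, 0, 0, 0, 0.4, 0, 0, 0.122, 0, 0, 0, 0.4, 0, 0, 0.122, 0, 0, 0, 0.4, 0, 0, 0.122, 0, 0, 0, 0.4, 0, 0, 0.122, 0, 0, 0, 0.4, 0, 0, 0.122, 0, 0, 0, 0.4, 0, 0, 0.122, 0, 0, 0, 0.4, 0, 0, 0.122, 0, 0, 0, 0.4, 0, 0, 0.122, 0, 0, 0, 0.4],
)

```text
time_s: 27.92
tcp_pos: [0.5851, 0.3405, 0.1701]
ee_rot: [[0.245, -0.97, -0.003], [-0.97, -0.245, -0.002], [0.001, 0.004, -1.0]]
wrist_force: [0.4, -0.1, -0.4]
gripper_width: 0.57
gripper_force: 30.0
```

Call:
drive_tool(
  steps=[0, 0, 0.122, 0, 0, 0, 0.4, 0, 0, 0.122, 0, 0, 0, 0.4, 0, 0, 0, 0, 0, 0, 0.4, 0, 0, 0, 0, 0, 0, 0.4],
)

```text
time_s: 28.25
tcp_pos: [0.5854, 0.3408, 0.1707]
ee_rot: [[0.012, -1.0, -0.002], [-1.0, -0.012, -0.002], [0.002, 0.002, -1.0]]
wrist_force: [0.5, -0.1, -0.8]
gripper_width: 0.569
gripper_force: 30.0
```

```bash
python3 -c "
from h import *
go(549.3,-52.8,120,90.4)
print(r.sense()['ee_rot'][2])"
```

```text
t 28.25 p [585.4 340.8 170.7] th 90.71 tilt z [-0.0024 -0.0017] w 0.569 F [ 0.5 -0.1 -0.8] j [ 44.  30.   3.  -0. -63. -43.]
turn 0.0054 shift [393.3  38.9  50.7]
[ 0.00162287  0.00242217 -0.99999575]
```

Call:
drive_tool(
  steps=[0, 0, 0.005, 0.0393, 0.0039, 0, 0.4, 0, 0, 0, 0.0393, 0.0039, 0, 0.4, 0, 0, 0, 0.0393, 0.0039, 0, 0.4, 0, 0, 0, 0.0393, 0.0039, 0, 0.4, 0, 0, 0, 0.0393, 0.0039, 0, 0.4, 0, 0, 0, 0.0393, 0.0039, 0, 0.4, 0, 0, 0, 0.0393, 0.0039, 0, 0.4, 0, 0, 0, 0.0393, 0.0039, 0, 0.4, 0, 0, 0, 0.0393, 0.0039, 0, 0.4, 0, 0, 0, 0.0393, 0.0039, 0, 0.4],
)

```text
time_s: 29.08
tcp_pos: [0.5481, -0.0537, 0.1719]
ee_rot: [[0.008, -1.0, -0.001], [-1.0, -0.008, 0.0], [-0.0, 0.001, -1.0]]
wrist_force: [1.0, -0.7, -0.5]
gripper_width: 0.57
gripper_force: 30.0
```

Call:
drive_tool(
  steps=[0, 0, 0, 0, 0, 0, 0.4, 0, 0, 0, 0, 0, 0.03, 0.4, 0, 0, 0, 0, 0, 0.02, 0.4, 0, 0, 0, 0, 0, 0, 0.4, 0, 0, 0, 0, 0, 0, 0.4],
)

```text
time_s: 29.5
tcp_pos: [0.5484, -0.0521, 0.1213]
ee_rot: [[0.006, -1.0, -0.003], [-1.0, -0.006, -0.001], [0.001, 0.003, -1.0]]
wrist_force: [0.7, -0.7, -0.7]
gripper_width: 0.573
gripper_force: 30.0
```

```bash
python3 -c "
from h import *
im=r.capture('top'); print(rect('top',hsv(im,*COL['turq']),.115,(230,140,340,280)))
go(549.3,-52.8,77,90.4)
print(r.sense()['ee_rot'][2])"
```

```text
[ 547.7 -108.7   49.5   35.8   -0.6]
t 29.55 p [549.5 -51.8 122.6] th 90.38 tilt z [ 0.0002 -0.0005] w 0.571 F [0.5 0.8 0.3] j [ 11.  22. -19.   0. -49. -11.]
turn -0.0003 shift [ 1.   0.2 45.6]
[ 4.89473714e-04 -2.14854152e-04 -9.99999857e-01]
```

Call:
drive_tool(
  steps=[0, 0, 0, 0.0005, 0, 0.025, 0.4, 0, 0, 0, 0, 0, 0.012, 0.4, 0, 0, 0, 0, 0, 0.005, 0.4, 0, 0, 0, 0, 0, 0, 0.4, 0, 0, 0, 0, 0, 0, 0.4],
)

```text
time_s: 29.97
tcp_pos: [0.5501, -0.0521, 0.0814]
ee_rot: [[0.006, -1.0, 0.002], [-1.0, -0.006, 0.0], [-0.0, -0.002, -1.0]]
wrist_force: [-0.4, 0.2, -0.3]
gripper_width: 0.569
gripper_force: 30.0
```

Call:
drive_tool(
  steps=[0, 0, 0, 0, 0, 0.002, 0.4, 0, 0, 0, 0, 0, 0, 0.4],
)

```text
time_s: 30.13
tcp_pos: [0.5497, -0.0522, 0.0791]
ee_rot: [[0.005, -1.0, 0.002], [-1.0, -0.005, 0.0], [-0.0, -0.002, -1.0]]
wrist_force: [-1.3, 0.7, -1.0]
gripper_width: 0.576
gripper_force: 30.0
```

Call:
drive_tool(
  steps=[0, 0, 0, 0, 0, 0.0015, 0.4, 0, 0, 0, 0, 0, 0, 0.4],
)

```text
time_s: 30.3
tcp_pos: [0.5492, -0.0524, 0.077]
ee_rot: [[0.005, -1.0, 0.001], [-1.0, -0.005, 0.0], [-0.0, -0.001, -1.0]]
wrist_force: [-0.5, 0.3, -0.9]
gripper_width: 0.573
gripper_force: 30.0
```

Call:
drive_tool(
  steps=[0, 0, 0, 0, 0, 0.001, 0.4, 0, 0, 0, 0, 0, 0, 0.4],
)

```text
time_s: 30.47
tcp_pos: [0.5492, -0.0524, 0.0768]
ee_rot: [[0.005, -1.0, 0.0], [-1.0, -0.005, -0.0], [0.0, -0.0, -1.0]]
wrist_force: [-2.9, 0.0, 5.1]
gripper_width: 0.573
gripper_force: 30.0
```

Call:
drive_tool(
  steps=[0, 0, 0, 0, 0, -0.001, 0.4, 0, 0, 0, 0, 0, 0, 0.62, 0, 0, 0, 0, 0, 0, 0.68, 0, 0, 0, 0, 0, 0, 0.7, 0, 0, 0, 0, 0, 0, 0.7, 0, 0, 0, 0, 0, -0.015, 0.7, 0, 0, 0, 0, 0, -0.03, 0.7, 0, 0, 0, 0, 0, -0.035, 0.72, 0, 0, 0, 0, 0, -0.02, 0.8, 0, 0, 0, 0, 0, 0, 0.9],
)

```text
time_s: 31.3
tcp_pos: [0.5521, -0.0523, 0.1821]
ee_rot: [[0.006, -1.0, 0.011], [-1.0, -0.006, 0.001], [-0.001, -0.011, -1.0]]
wrist_force: [0.1, 0.0, 1.5]
gripper_width: 0.797
gripper_force: 0.0
```

Call:
drive_tool(
  steps=[0, 0, 0, -0.0355, 0.0125, 0, 0.9, 0, 0, 0, -0.0355, 0.0125, 0, 0.9, 0, 0, 0, -0.0355, 0.0125, 0, 0.9, 0, 0, 0, -0.0355, 0.0125, 0, 0.9, 0, 0, 0, -0.0355, 0.0125, 0, 0.9, 0, 0, 0, -0.0355, 0.0125, 0, 0.9, 0, 0, 0, -0.0355, 0.0125, 0, 0.9, 0, 0, 0, -0.0355, 0.0125, 0, 0.9, 0, 0, 0, -0.0355, 0.0125, 0, 0.9, 0, 0, 0, -0.0355, 0.0125, 0, 0.9],
)

```text
time_s: 32.13
tcp_pos: [0.4212, 0.3034, 0.1762]
ee_rot: [[0.005, -1.0, -0.001], [-1.0, -0.005, -0.0], [0.0, 0.001, -1.0]]
wrist_force: [1.2, -0.0, 0.1]
gripper_width: 0.902
gripper_force: 0.0
```

Call:
drive_tool(
  steps=[0, 0, 0, -0.0355, 0.0125, 0, 0.9, 0, 0, 0.1155, 0, 0, 0, 0.9, 0, 0, 0.1155, 0, 0, 0, 0.9, 0, 0, 0.1155, 0, 0, 0, 0.9, 0, 0, 0.1155, 0, 0, 0, 0.9, 0, 0, 0.1155, 0, 0, 0, 0.9, 0, 0, 0.1155, 0, 0, 0, 0.9, 0, 0, 0.1155, 0, 0, 0, 0.9, 0, 0, 0.1155, 0, 0, 0, 0.9, 0, 0, 0.1155, 0, 0, 0, 0.9],
)

```text
time_s: 32.97
tcp_pos: [0.4095, 0.3371, 0.1759]
ee_rot: [[-0.863, -0.505, -0.001], [-0.505, 0.863, -0.001], [0.001, -0.0, -1.0]]
wrist_force: [0.5, 0.1, 0.5]
gripper_width: 0.903
gripper_force: 0.0
```

Call:
drive_tool(
  steps=[0, 0, 0.1155, 0, 0, 0, 0.9, 0, 0, 0.1155, 0, 0, 0, 0.9, 0, 0, 0.1155, 0, 0, 0, 0.9, 0, 0, 0.1155, 0, 0, 0, 0.9, 0, 0, 0, 0, 0, 0, 0.9, 0, 0, 0, 0, 0, 0, 0.9],
)

```text
time_s: 33.47
tcp_pos: [0.4096, 0.3372, 0.1762]
ee_rot: [[-0.997, -0.077, -0.001], [-0.077, 0.997, -0.001], [0.001, -0.001, -1.0]]
wrist_force: [0.1, -0.3, -0.1]
gripper_width: 0.896
gripper_force: 0.0
```

```bash
python3 -c "
from h import *
im=r.capture('top')
print(rect('top',hsv(im,*COL['navy']),.070,(230,150,340,230)),rect('top',hsv(im,*COL['turq']),.070,(230,150,340,250)))
go(408.4,336.8,60,4.4)
print(r.sense()['ee_rot'][2])"
```

```text
[629.7 -51.1 146.   49.7 -89.6] [549.3 -52.6 146.8  51.2 -89.7]
t 33.52 p [409.7 337.3 176.3] th 4.38 tilt z [-0.0005 -0.0005] w 0.9 F [-0.3 -0.  -0.2] j [  57.   16.  -18.   -0.  -56. -143.]
turn -0.0003 shift [  1.3  -0.4 116.3]
[ 5.37978520e-04 -4.73274722e-04 -9.99999743e-01]
```

Call:
drive_tool(
  steps=[0, 0, 0, 0.0013, -0.0004, 0.03, 0.9, 0, 0, 0, 0, 0, 0.04, 0.9, 0, 0, 0, 0, 0, 0.04, 0.9, 0, 0, 0, 0, 0, 0.025, 0.9, 0, 0, 0, 0, 0, 0.005, 0.9, 0, 0, 0, 0, 0, 0, 0.9, 0, 0, 0, 0, 0, 0, 0.9],
)

```text
time_s: 34.1
tcp_pos: [0.4093, 0.3378, 0.0377]
ee_rot: [[-0.997, -0.075, 0.001], [-0.075, 0.997, 0.001], [-0.001, 0.001, -1.0]]
wrist_force: [-0.3, 0.6, 1.0]
gripper_width: 0.901
gripper_force: 0.0
```

```bash
python3 -c "
from h import *
go(408.4,336.8,22.5,4.4)"
```

```text
t 34.1 p [409.3 337.8  37.7] th 4.32 tilt z [0.0013 0.0013] w 0.901 F [-0.3  0.6  1. ] j [  57.   27.  -27.    0.  -36. -143.]
turn -0.0014 shift [ 0.9 -1.  15.2]
```

Call:
drive_tool(
  steps=[0, 0, 0, 0.0006, -0.001, 0.01, 0.9, 0, 0, 0, 0, 0, 0.005, 0.9, 0, 0, 0, 0, 0, 0, 0.75, 0, 0, 0, 0, 0, 0, 0.65, 0, 0, 0, 0, 0, 0, 0.5, 0, 0, 0, 0, 0, 0, 0.4, 0, 0, 0, 0, 0, 0, 0.4, 0, 0, 0, 0, 0, 0, 0.4, 0, 0, 0, 0, 0, 0, 0.4],
)

```text
time_s: 34.85
tcp_pos: [0.4082, 0.3362, 0.0222]
ee_rot: [[-0.997, -0.074, 0.0], [-0.074, 0.997, 0.001], [-0.001, 0.001, -1.0]]
wrist_force: [-0.3, 0.3, 2.7]
gripper_width: 0.577
gripper_force: 30.0
```

Call:
drive_tool(
  steps=[0, 0, 0, 0, 0, -0.01, 0.4, 0, 0, 0, 0, 0, -0.03, 0.4, 0, 0, 0, 0, 0, -0.04, 0.4, 0, 0, 0, 0, 0, -0.04, 0.4, 0, 0, 0, 0, 0, -0.03, 0.4, 0, 0, 0, 0, 0, 0, 0.4, 0, 0, 0, 0, 0, 0, 0.4],
)

```text
time_s: 35.43
tcp_pos: [0.4084, 0.3366, 0.1743]
ee_rot: [[-0.997, -0.074, 0.003], [-0.074, 0.997, 0.005], [-0.003, 0.004, -1.0]]
wrist_force: [-0.3, -0.1, -1.5]
gripper_width: 0.571
gripper_force: 30.0
```

Call:
drive_tool(
  steps=[0, 0, -0.1155, 0, 0, 0, 0.4, 0, 0, -0.1155, 0, 0, 0, 0.4, 0, 0, -0.1155, 0, 0, 0, 0.4, 0, 0, -0.1155, 0, 0, 0, 0.4, 0, 0, -0.1155, 0, 0, 0, 0.4, 0, 0, -0.1155, 0, 0, 0, 0.4, 0, 0, -0.1155, 0, 0, 0, 0.4, 0, 0, -0.1155, 0, 0, 0, 0.4, 0, 0, -0.1155, 0, 0, 0, 0.4, 0, 0, -0.1155, 0, 0, 0, 0.4],
)

```text
time_s: 36.27
tcp_pos: [0.4072, 0.3349, 0.17]
ee_rot: [[-0.33, -0.944, -0.003], [-0.944, 0.33, -0.003], [0.004, 0.002, -1.0]]
wrist_force: [-0.6, 0.4, -1.2]
gripper_width: 0.575
gripper_force: 30.0
```

Call:
drive_tool(
  steps=[0, 0, -0.1155, 0, 0, 0, 0.4, 0, 0, -0.1155, 0, 0, 0, 0.4, 0, 0, -0.1155, 0, 0, 0, 0.4, 0, 0, 0, 0, 0, 0, 0.4, 0, 0, 0, 0, 0, 0, 0.4],
)

```text
time_s: 36.68
tcp_pos: [0.4074, 0.3352, 0.1705]
ee_rot: [[0.001, -1.0, -0.002], [-1.0, -0.001, -0.002], [0.002, 0.002, -1.0]]
wrist_force: [-1.4, 0.0, 0.1]
gripper_width: 0.568
gripper_force: 30.0
```

```bash
python3 -c "
from h import *
go(469.3,-53.2,120,90.4)
print(r.sense()['ee_rot'][2])"
```

```text
t 36.68 p [407.4 335.2 170.5] th 90.07 tilt z [-0.0018 -0.0021] w 0.568 F [-1.4  0.   0.1] j [ 57.  16. -19.  -0. -55. -57.]
turn -0.0057 shift [388.8 -59.1  50.5]
[ 0.00208821  0.00185058 -0.99999611]
```

Call:
drive_tool(
  steps=[0, 0, -0.006, 0.0353, -0.0054, 0, 0.4, 0, 0, 0, 0.0353, -0.0054, 0, 0.4, 0, 0, 0, 0.0353, -0.0054, 0, 0.4, 0, 0, 0, 0.0353, -0.0054, 0, 0.4, 0, 0, 0, 0.0353, -0.0054, 0, 0.4, 0, 0, 0, 0.0353, -0.0054, 0, 0.4, 0, 0, 0, 0.0353, -0.0054, 0, 0.4, 0, 0, 0, 0.0353, -0.0054, 0, 0.4, 0, 0, 0, 0.0353, -0.0054, 0, 0.4, 0, 0, 0, 0.0353, -0.0053, 0, 0.4],
)

```text
time_s: 37.52
tcp_pos: [0.4649, -0.0183, 0.1714]
ee_rot: [[0.008, -1.0, -0.001], [-1.0, -0.008, -0.0], [-0.0, 0.001, -1.0]]
wrist_force: [1.0, 1.2, -0.8]
gripper_width: 0.57
gripper_force: 30.0
```

Call:
drive_tool(
  steps=[0, 0, 0, 0.0355, -0.0053, 0, 0.4, 0, 0, 0, 0, 0, 0, 0.4, 0, 0, 0, 0, 0, 0.03, 0.4, 0, 0, 0, 0, 0, 0.02, 0.4, 0, 0, 0, 0, 0, 0, 0.4, 0, 0, 0, 0, 0, 0, 0.4],
)

```text
time_s: 38.02
tcp_pos: [0.4703, -0.0522, 0.1209]
ee_rot: [[0.009, -1.0, -0.003], [-1.0, -0.009, -0.001], [0.001, 0.003, -1.0]]
wrist_force: [0.9, 0.1, 0.3]
gripper_width: 0.572
gripper_force: 30.0
```

```bash
python3 -c "
from h import *
im=r.capture('top'); print(rect('top',hsv(im,*COL['sand']),.115,(230,140,340,300)))
go(469.3,-53.2,77,90.4)
print(r.sense()['ee_rot'][2])"
```

```text
[ 465.9 -118.5   52.4   25.1  -30.6]
t 38.07 p [471.4 -51.9 122. ] th 90.58 tilt z [-0.0001 -0.0005] w 0.574 F [ 0.1  0.3 -0.4] j [ 13.  15. -30.   0. -45. -13.]
turn 0.0032 shift [ 1.3  2.1 45. ]
[ 4.79599319e-04  1.39156143e-04 -9.99999875e-01]
```

Seat height expected ≈ 54 + 22.2 = 76.2.

Call:
drive_tool(
  steps=[0, 0, 0.003, 0.001, 0.002, 0.025, 0.4, 0, 0, 0, 0, 0, 0.012, 0.4, 0, 0, 0, 0, 0, 0.005, 0.4, 0, 0, 0, 0, 0, 0, 0.4, 0, 0, 0, 0, 0, 0, 0.4],
)

```text
time_s: 38.48
tcp_pos: [0.4702, -0.0526, 0.0808]
ee_rot: [[0.008, -1.0, 0.002], [-1.0, -0.008, 0.0], [-0.0, -0.002, -1.0]]
wrist_force: [0.3, -0.2, -0.9]
gripper_width: 0.57
gripper_force: 30.0
```

Call:
drive_tool(
  steps=[0, 0, 0, 0, 0, 0.002, 0.4, 0, 0, 0, 0, 0, 0, 0.4],
)

```text
time_s: 38.65
tcp_pos: [0.4697, -0.0528, 0.0785]
ee_rot: [[0.008, -1.0, 0.002], [-1.0, -0.008, 0.0], [-0.0, -0.002, -1.0]]
wrist_force: [-0.7, 0.2, -1.0]
gripper_width: 0.57
gripper_force: 30.0
```

Call:
drive_tool(
  steps=[0, 0, 0, 0, 0, 0.0015, 0.4, 0, 0, 0, 0, 0, 0, 0.4],
)

```text
time_s: 38.82
tcp_pos: [0.4692, -0.0529, 0.0765]
ee_rot: [[0.007, -1.0, 0.001], [-1.0, -0.007, 0.0], [-0.0, -0.001, -1.0]]
wrist_force: [-0.9, 1.0, -0.3]
gripper_width: 0.57
gripper_force: 30.0
```

Call:
drive_tool(
  steps=[0, 0, 0, 0, 0, 0.001, 0.4, 0, 0, 0, 0, 0, 0, 0.4],
)

```text
time_s: 38.98
tcp_pos: [0.4693, -0.0529, 0.0764]
ee_rot: [[0.008, -1.0, 0.0], [-1.0, -0.008, -0.0], [0.0, -0.0, -1.0]]
wrist_force: [-2.1, 1.2, 8.3]
gripper_width: 0.573
gripper_force: 30.0
```

Seated; release, rise, move aside (toward +y) and look.

Call:
drive_tool(
  steps=[0, 0, 0, 0, 0, -0.001, 0.4, 0, 0, 0, 0, 0, 0, 0.62, 0, 0, 0, 0, 0, 0, 0.68, 0, 0, 0, 0, 0, 0, 0.7, 0, 0, 0, 0, 0, 0, 0.7, 0, 0, 0, 0, 0, -0.015, 0.7, 0, 0, 0, 0, 0, -0.03, 0.7, 0, 0, 0, 0, 0, -0.035, 0.72, 0, 0, 0, 0, 0, -0.03, 0.8, 0, 0, 0, 0, 0, 0, 0.8],
)

```text
time_s: 39.82
tcp_pos: [0.473, -0.0528, 0.1924]
ee_rot: [[0.009, -1.0, 0.013], [-1.0, -0.009, 0.001], [-0.001, -0.013, -1.0]]
wrist_force: [0.9, 0.2, 0.7]
gripper_width: 0.773
gripper_force: 0.0
```

Call:
drive_tool(
  steps=[0, 0, 0, -0.0375, 0, 0, 0.8, 0, 0, 0, -0.0375, 0, 0, 0.8, 0, 0, 0, -0.0375, 0, 0, 0.8, 0, 0, 0, -0.0375, 0, 0, 0.8, 0, 0, 0, -0.0375, 0, 0, 0.8, 0, 0, 0, -0.0375, 0, 0, 0.8, 0, 0, 0, -0.0375, 0, 0, 0.8, 0, 0, 0, -0.0375, 0, 0, 0.8, 0, 0, 0, -0.0375, 0, 0, 0.8, 0, 0, 0, 0, 0, 0, 0.8],
)

```text
time_s: 40.65
tcp_pos: [0.4671, 0.2902, 0.1857]
ee_rot: [[0.013, -1.0, 0.002], [-1.0, -0.013, 0.002], [-0.002, -0.002, -1.0]]
wrist_force: [0.5, 0.2, 0.2]
gripper_width: 0.805
gripper_force: 0.0
```

```bash
python3 -c "
from h import *
im=r.capture('top')
for k in('navy','turq','sand'): print(k,rect('top',hsv(im,*COL[k]),.070,(230,140,340,285)))
a=im[125:310,170:430]; b=r.capture('scene')[140:280,200:380]
cv2.imwrite('pics/f.png',np.hstack([cv2.resize(a,(400,285)),cv2.resize(b,(367,285),interpolation=cv2.INTER_CUBIC)]))"
```

```text
navy [629.7 -51.1 146.   49.7 -89.6]
turq [549.3 -52.5 146.9  51.2 -89.7]
sand [469.3 -51.2 147.7  50.1 -89.7]
```

View pics/f.png

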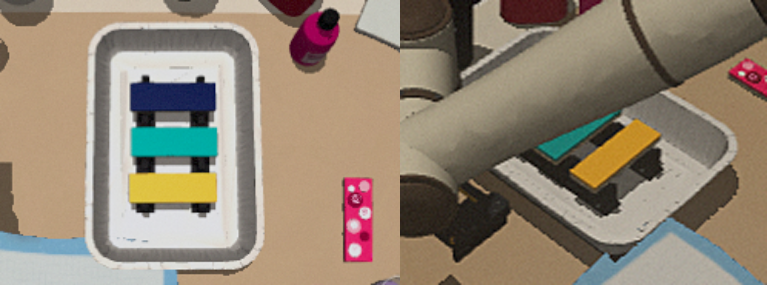

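The picture shows navy at the far end (about 173, 97), turquoise in the middle (173, 142) and sand nearest (172, 188). All three lie flat across both rails; the pink canvas and the bottle have not moved.

```bash
python3 -c "
from station import r
print(r.finish_job())"
```

```text
the job is handed in; nothing more can be done
None
```

The job is handed in at about 41 s: the rails stand level and centred in the tray about 10 cm apart, with navy, turquoise and sand yellow seated flat in order from far to near; the pink canvas, cup and bottle were left where they were.

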